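# Load the sprung dish magazine

## Task

Lift the metal cover off the dish magazine and hang it astride the flat bar of the parking stand, one skirt on each side of the bar and its top panel flat on it. Then load every round culture dish that lies on the bench into the magazine, one on top of another, pushing each down against the sprung platform until both side catches snap in over it and hold it. Leave the other things on the bench where they are.

Things in the scene. Friction and masses are not known exactly. Their poses are not given: they have to be found in the camera images.
- magazine_base (a point): centre of the dish magazine's underside, on the bench, z up. Fixed device: grey base plate 150 (x) x 112 (y) x 12 mm; four round upright posts 12.4 mm thick at x, y = +-30 mm, tops 132 mm high, the last 16 mm tapered; two catch towers at x = +-58 mm, 16 x 34 mm, 113 mm high; sprung round platform in the middle. The +-y sides are open to fingers (47 mm gaps between posts)
- magazine_catch_level (a point): point on the magazine's middle axis, 90 mm above the bench, level with the undersides of both catch noses; z up, x from the front catch to the back one. The four posts guide a dish about this axis with some 2 mm of play all round
- platform (a joint): how far the magazine's sprung platform has sunk, m: 0 = up (its top 8 mm below the catch noses' undersides), 0.062 = bottom; the spring lifts with 4 N at 0 and 8 N at 0.062. Dishes stack up on it: n caught dishes hold it at about 0.015 n - 0.008
- catch_front (a joint): sprung catch on the magazine's -x side, m: 0 = in, 0.011 = pushed fully out. Nose 29 mm from the axis: overhangs a dish's rim by 5 mm. A steep ramp leads outward up from it: a dish let down between the posts rests on both ramps, underside 8 to 20 mm above the noses' undersides. Pushed down (5 to 15 N) until its top is below them, it is caught; the next goes on top
- catch_back (a joint): the same kind of catch on the magazine's +x side, m: 0 = in, 0.011 = pushed fully out
- cover: loose metal cover, 160 g: inverted U, 3 mm sheet; top panel 86 (x) x 112 (y) mm, skirts down from its +-y edges to 54 mm below the panel's underside, 106 mm apart inside. Black grip rib on top, 60 (x) x 14 (y) mm, 3 to 33 mm above the origin. Starts lying on the magazine's post tops, its x along the magazine's x. Origin: middle of the panel's underside, z up
- stand_bar_top (a point): middle of the top of the parking stand's flat steel bar, 150 mm above the bench; z up, y along the bar. Bar 180 (y) x 40 (x) x 12 mm, on two 16 mm posts at y = +-70 mm over a fixed grey base plate 100 x 180 x 10 mm
- dish_1: round culture dish, clear with a tan filling, 68 mm across, 15 mm high, 30 g, one rigid piece, flat on the bench at the start; three or four of the five are there in any one start. Origin: centre of its underside, z up
- dish_2: round culture dish, clear with a tan filling, 68 mm across, 15 mm high, 30 g, one rigid piece, flat on the bench at the start; three or four of the five are there in any one start. Origin: centre of its underside, z up
- dish_3: round culture dish, clear with a tan filling, 68 mm across, 15 mm high, 30 g, one rigid piece, flat on the bench at the start; three or four of the five are there in any one start. Origin: centre of its underside, z up
- dish_4: round culture dish, clear with a tan filling, 68 mm across, 15 mm high, 30 g, one rigid piece, flat on the bench at the start; three or four of the five are there in any one start. Origin: centre of its underside, z up
- dish_5: round culture dish, clear with a tan filling, 68 mm across, 15 mm high, 30 g, one rigid piece, flat on the bench at the start; three or four of the five are there in any one start. Origin: centre of its underside, z up
- timer: bystander: small white timer with three buttons, 66 x 70 x 18 mm, near the dishes; leave it. Origin: centre of its underside
- tape_roll: bystander: roll of green tape lying flat, 85 mm across, 13 mm high, near the dishes; leave it. Origin: centre of its underside
- tip_box: bystander: blue pipette tip box with clear lid, 87 (x) x 120 (y) x 80 mm; leave it. Origin: centre of its underside
- wash_bottle: bystander: wash bottle, 69 x 95 x 217 mm. Origin: centre of its underside
- bottle: bystander: bottle with blue cap, 72 mm across, 165 mm high, at the back. Origin: centre of its underside
- flask: bystander: conical flask, 82 mm across, 117 mm high, at the left. Origin: centre of its underside
- pink_box: bystander: small pink box with white lid, 66 x 66 x 42 mm, at the left. Origin: centre of its underside
Mind the look-alikes: they are no part of the job. Leave any orange look-alike of the dish_5 alone.

How it is judged:
On the way:
1. the cover hangs released astride the stand's bar (z of cover in the frame of stand_bar_top between -0.006 and 0.006 m and x of cover in the frame of stand_bar_top between -0.025 and 0.025 m and y of cover in the frame of stand_bar_top between -0.08 and 0.08 m and angle between cover's own z axis and vertical below 0.15 rad and contact force between cover and the fingers below 0.3 N and linear speed of cover below 0.02 m/s), for 0.3 s.
At the end, for the whole second after the job is handed in: Cover released at rest on the bar: panel within 6 mm of its top, centred within 25 mm across and 80 mm along, tilt under 0.15 rad. Every dish present at rest in the magazine, underside 12 mm or more below the catch noses, within 6 mm of the axis, tilt under 0.1; both catches less than 2 mm out (all of step 1 and z of each of dish_1, dish_2, dish_3, dish_4, dish_5 in the frame of magazine_catch_level below -0.012 m and horizontal distance between each of dish_1, dish_2, dish_3, dish_4, dish_5 and magazine_catch_level below 0.006 m and angle between each of dish_1, dish_2, dish_3, dish_4, dish_5's own z axis and vertical below 0.1 rad and linear speed of each of dish_1, dish_2, dish_3, dish_4, dish_5 below 0.02 m/s and value of joint each of catch_front, catch_back below 0.002 m); the robot touches nothing.
It fails at once if a bystander is pushed more than 4 cm from its place (distance of any of timer, tape_roll, tip_box, wash_bottle, bottle, flask, pink_box from where it was at the start of the episode above 0.04 m).
Of dish_1, dish_2, dish_3, dish_4, dish_5 only 3 to 4 are there at a start; the rules pass over those that are not, and their reading is None.
At some moment in a run one of dish_1, dish_2, dish_3, dish_4, dish_5 may be knocked a few centimetres aside while the robot is not near it.
It also fails if it takes over 210 s, if anything falls off the work surface, if the arm or the gripper's body presses on something with over 40 N, if the wrist force passes 120 N, or if a joint passes its speed limit or range.

## Robot

A 6-joint arm with a two-finger parallel gripper is mounted at the origin on a cart in front of the work surface, level with it; the furniture and walls round the work are solid. World frame = base frame: x ahead of the robot, y to its left, z up, the work surface at z = 0. Lengths are in m, angles in rad, forces in N, time in s.
With the tool pointing down it reaches from about 0.3 to 1 m from the base axis. Payload 5.1 kg.
Tool frame: the origin (TCP) lies on the centre line of the jaws, within the pads' length; the fingertips stand 22 mm ahead of it and the grasp point (between the pads) lies 3 mm ahead of it; z points along the fingers, y is the line along which they close (so a half turn about z gives the same grasp; the last joint's range is limited). The gripper opens to 95 mm and grips with 3 to 60 N. Pads are 20 mm wide; open, the fingers measure 119 mm over their backs; the gripper's body (75 mm by 180 mm) begins 59 mm behind the grasp point.
Start: joints at [1.224, 0.124, 1.65, -0, 1.367, -0.083], TCP at [0.17, 0.627, 0.237] pointing down, gripper open.
Joint ranges: [-2.61, 2.61], [-1.02, 2.33], [0.03, 2.71], [-1.35, 4.49], [0.32, 2.68], [-2.91, 2.91]. Speed limits (rad/s): [2.57, 2.57, 3.14, 3.14, 3.14, 3.14].

## Interface

Orientations are given as a unit quaternion [w, x, y, z].
In Python, from plant import manip gives the robot as it stands.
- The arm moves only by the tool jog_arm, never from a script. Its argument "series" is a list of rows, each an object with "turn": the turn, a rotation vector about the tool's x, y, z in degrees, a list of three; "offset": the shift along the tool's x, y, z in cm, a list of three; "fingers": the closure, from 0 (fully open) to 1 (shut). In form: [{"turn": [ax, ay, az], "offset": [x, y, z], "fingers": fingers}, ...]. A call has 1 to 12 rows; each row is the pose to reach, as a shift and turn from the pose commanded when the call began, along the tool's axes at that moment; what a row does not reach only later rows make up. A row lasts 1/8 s, in which the tool goes at most 62.5 mm and 10.7 degrees, less where a joint would pass 70% of its speed; a pose out of reach is approached as far as the arm can. A call with a gripper value outside its range is refused whole. The fingers move at their own pace and stop on an object; the grip force is fixed at half the most. Time passes only in rows, so rows that repeat a pose let the fingers close. It gives the time, the measured TCP pose, the force, the opening and the grip force at its end, in the units of the state.
- manip.observe(): the state, without advancing time (a new reading comes with each control period).
- manip.camera(name): name is "scene" or "side" or "wrist"; returns a dict with "img" (400x640x3 uint8, red, green, blue), "fx", "fy", "cx", "cy" (pixels), "k1" (the pictures are not rectified: a ray, as slopes to the right and down, at radius r is drawn at 1 + k1 r^2 times it, then the intrinsics apply), "rvec" (rotation vector, rad) and "tvec" (3), from world to camera coordinates, as OpenCV has them. Camera axes: x right, y down, z forward; pixel columns grow to the right and rows downward; lengths in m; the calibration is good to about 2 mm. A picture is of the moment at which its call begins. There is no depth.
- manip.job_done(): hands the job in; it is judged then, once.
The state is a dict: "t": time; "joint_pos": joint angles; "joint_velocities": joint speeds; "joint_torque": joint torques, N m; "ee_pos": TCP position; "tool_rot": TCP orientation; "wrist_force": force on the tool from outside, world axes, zero at the start; "ft_torque": the same for the moment, N m; "finger_gap": finger opening in m; "finger_force": force on a finger pad.
Only numpy, scipy, OpenCV 4.12 (cv2) and the standard library are available. Lean on these libraries where they do the work, as an engineer would, in place of code of your own. Each camera call takes 0.05 s, during which the arm holds its last target. There are 200 camera calls.

## Working session

There is one attempt and no reset: what is moved stays moved. The work goes in short steps, Python scripts to look and compute and a tool call to move; the robot and the scene stay as the last step left them, time stands still between calls to the robot, and variables do not carry over. Pictures are saved under pics/ and viewed, at most 14 in all, crops included, and the job is handed in when it is done.

Besides the shell and the picture viewer there is one more tool, called after "Call:" as name([rows], argument=value, ...), one row to a line, values as JSON. jog_arm: Moves the arm, as the interface text tells. Its arguments: {"type":"object","properties":{"series":{"type":"array","items":{"type":"object","properties":{"turn":{"type":"array","items":{"type":"number"}},"offset":{"type":"array","items":{"type":"number"}},"fingers":{"type":"number"}}}}},"required":["series"]}

```bash
ls; mkdir -p pics; cat > h.py <<'E'
import numpy as np, cv2
from scipy.spatial.transform import Rotation as R
from plant import manip
def cam(n):
    c=manip.camera(n); c['R']=R.from_rotvec(np.ravel(c['rvec'])).as_matrix(); c['t']=np.ravel(c['tvec']); return c
def ray(c,u,v):
    d=np.array([(u-c['cx'])/c['fx'],(v-c['cy'])/c['fy']]); s=d.copy()
    for _ in range(20): s=d/(1+c['k1']*(s@s))
    o=-c['R'].T@c['t']; return o,c['R'].T@np.array([s[0],s[1],1])
def onz(c,u,v,z):
    o,d=ray(c,u,v); return o+d*(z-o[2])/d[2]
def proj(c,p):
    q=c['R']@np.asarray(p,float)+c['t']; s=q[:2]/q[2]; s=s*(1+c['k1']*(s@s))
    return np.array([s[0]*c['fx']+c['cx'],s[1]*c['fy']+c['cy']])
def tri(a,ua,b,ub):
    o1,d1=ray(a,*ua);o2,d2=ray(b,*ub)
    s=np.linalg.lstsq(np.c_[d1,-d2],o2-o1,rcond=None)[0]; p,q=o1+d1*s[0],o2+d2*s[1]
    return (p+q)/2,np.linalg.norm(p-q)
def save(c,n): cv2.imwrite('pics/'+n,c['img'][:,:,::-1])
def st():
    s=manip.observe(); return {k:np.round(s[k],4) for k in('t','ee_pos','tool_rot','wrist_force','finger_gap','finger_force')}
E
python3 - <<'E'
from h import *
for n in('scene','side','wrist'):
    c=cam(n); save(c,n+'0.png'); print(n,c['fx'],c['k1'],-c['R'].T@c['t'],c['R'][2])
s=manip.observe();print(s)
E
```

```text
pics
scene 439.04785110765766 -0.09649895767065703 [-0.0805135   1.18775879  0.91245636] [ 0.41703717 -0.75719572 -0.50272721]
side 456.16594378760703 0.0031781570977559293 [0.56964772 1.38489993 0.91184668] [-1.05999828e-04 -8.66213460e-01 -4.99674124e-01]
wrist 286.4760901130513 -0.04508948948750251 [0.08898186 0.64878529 0.38224095] [ 0.28205642 -0.07789974 -0.95623   ]
{'t': 0.15, 'joint_pos': array([ 1.22436419e+00,  1.24352532e-01,  1.65134144e+00, -1.26526718e-05,
        1.36749967e+00, -8.25908800e-02]), 'joint_velocities': array([-2.15896290e-04, -2.48547221e-03, -3.93010933e-03, -5.48882446e-04,
       -1.05991941e-03, -8.93248739e-05]), 'joint_torque': array([ 5.46720603e-04, -4.18190503e+01, -3.60472226e+01,  7.75658526e-02,
        4.69042850e-02, -1.20646637e-04]), 'ee_pos': array([0.16938382, 0.62706852, 0.23568234]), 'tool_rot': array([-1.64348075e-04,  1.31537010e-01,  9.91310937e-01, -7.83465048e-04]), 'wrist_force': array([-0.08941946, -1.13583024, -0.33324004]), 'ft_torque': array([-0.0482585 ,  0.01719454,  0.010864  ]), 'finger_force': 0.0, 'finger_gap': 0.09537208354343858}
```

View pics/scene0.png

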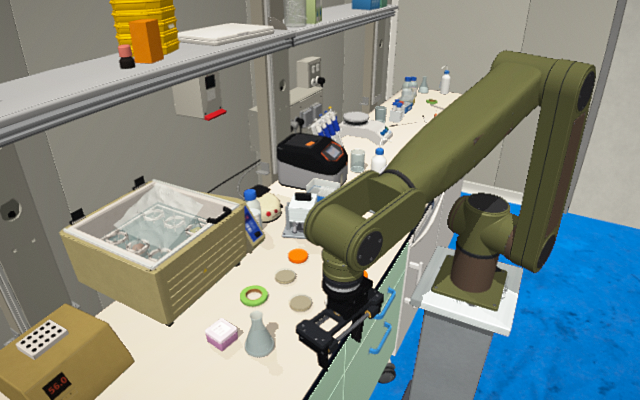

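View pics/side0.png

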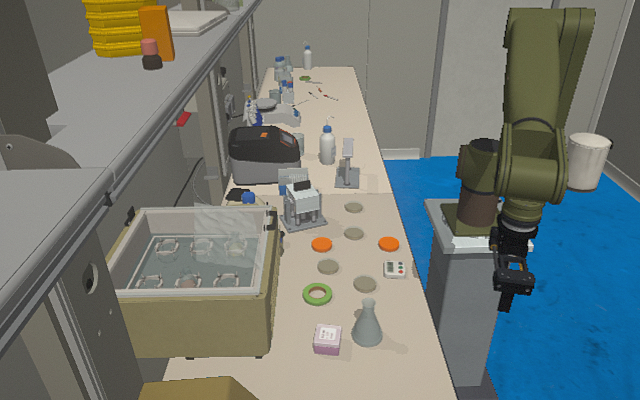

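The side view shows four tan dishes at (354,207), (354,233), (328,267) and (364,284). The orange discs at (321,244) and (388,243) and the green tape at (318,294) are look-alikes to leave alone. The covered magazine is at (303,205) and the stand at (347,165). Next is one close crop to check this.

```bash
python3 - <<'E'
from h import *
c=cam('side'); im=c['img'][120:300,260:425,::-1]
cv2.imwrite('pics/crop1.png',cv2.resize(im,None,fx=3.3,fy=3.3,interpolation=cv2.INTER_CUBIC))
hsv=cv2.cvtColor(c['img'],cv2.COLOR_RGB2HSV)
for u,v in((354,207),(354,233),(328,267),(364,284),(321,244),(370,250)):
    print((u,v),hsv[v,u],onz(c,u,v,.015).round(3))
E
```

```text
(354, 207) [ 22  46 145] [ 0.431 -0.076  0.015]
(354, 233) [ 23  47 148] [0.444 0.094 0.015]
(328, 267) [ 22  47 147] [0.539 0.275 0.015]
(364, 284) [ 25  49 145] [0.436 0.356 0.015]
(321, 244) [ 12 209 217] [0.559 0.154 0.015]
(370, 250) [ 19  39 188] [0.4   0.192 0.015]
```

View pics/crop1.png

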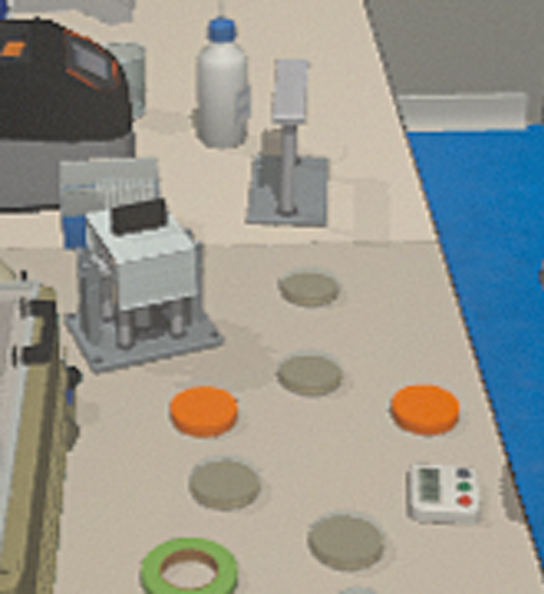

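The crop confirms it: four tan dishes, two orange discs left alone, a yawed magazine with the cover's black rib at crop (138,217), and the bar at crop (290,90). Now rough measurements.

```bash
cat >> h.py <<'E'
def dishes(c,roi=None):
    hsv=cv2.cvtColor(c['img'],cv2.COLOR_RGB2HSV)
    m=cv2.inRange(hsv,(18,38,120),(30,70,165)); m=cv2.morphologyEx(m,cv2.MORPH_OPEN,np.ones((3,3),np.uint8))
    out=[]
    for k in cv2.findContours(m,cv2.RETR_EXTERNAL,cv2.CHAIN_APPROX_NONE)[0]:
        a=cv2.contourArea(k)
        if len(k)<10: continue
        (x,y),(w,h),_=cv2.fitEllipse(cv2.convexHull(k)) if len(cv2.convexHull(k))>4 else ((0,0),(0,0),0)
        if a>60: out.append((round(x,1),round(y,1),round(w,1),round(h,1),a,onz(c,x,y,.011).round(4)))
    return out
E
python3 - <<'E'
from h import *
c=cam('side')
for d in dishes(c): print(d)
P=lambda x,y,z: onz(c,260+x/3.3,120+y/3.3,z).round(3)
print('plate',[P(*p,.012) for p in((95,362),(222,338),(67,315))])
print('cover near edge bottom/top',P(125,250,.135),P(198,233,.135),'rib',P(112,208,.165),P(165,200,.165),P(115,236,.138),P(167,227,.138))
print('bar',P(275,121,.15),P(305,122,.15),P(276,60,.15),P(306,60,.15),'base',[P(*p,.01) for p in((247,222),(326,224),(329,157),(255,157))])
E
```

```text
(364.5, 284.3, 15.8, 21.8, 246.0, array([0.434 , 0.3531, 0.011 ]))
(327.6, 266.8, 14.3, 21.4, 220.0, array([0.5401, 0.2688, 0.011 ]))
(353.7, 233.4, 12.0, 18.1, 155.5, array([0.4449, 0.0905, 0.011 ]))
(353.4, 207.2, 9.6, 17.0, 113.0, array([ 0.4323, -0.0817,  0.011 ]))
plate [array([0.67 , 0.062, 0.012]), array([0.534, 0.021, 0.012]), array([ 0.705, -0.032,  0.012])]
cover near edge bottom/top [0.634 0.039 0.135] [0.558 0.006 0.135] rib [0.647 0.003 0.165] [ 0.592 -0.013  0.165] [0.645 0.014 0.138] [ 0.591 -0.003  0.138]
bar [ 0.463 -0.234  0.15 ] [ 0.428 -0.229  0.15 ] [ 0.451 -0.418  0.15 ] [ 0.412 -0.416  0.15 ] base [array([ 0.495, -0.241,  0.01 ]), array([ 0.399, -0.232,  0.01 ]), array([ 0.378, -0.416,  0.01 ]), array([ 0.477, -0.42 ,  0.01 ])]
```

```bash
cat >> h.py <<'E'
def go(p,yaw):
    """offset (cm) & turn (deg) in tool axes to reach TCP p, pointing down, tool y at yaw deg"""
    s=manip.observe(); w,x,y,z=s['tool_rot']; A=R.from_quat([x,y,z,w])
    a=np.radians(yaw); Y=np.array([np.cos(a),np.sin(a),0]); Z=np.array([0,0,-1.]); X=np.cross(Y,Z)
    B=R.from_matrix(np.c_[X,Y,Z])
    print('off',(A.inv().apply(np.array(p)-s['ee_pos'])*100).round(2),'turn',np.degrees((A.inv()*B).as_rotvec()).round(2))
E
python3 - <<'E'
from h import *
go([.60,-.02,.33],-73)
E
```

```text
off [-58.44 -51.26  -9.35] turn [-3.0000e-02  7.0000e-02  1.4788e+02]
```

Call:
jog_arm([
  {"offset":[-58.4,-51.3,-9.3],"turn":[0,0,147.9],"fingers":0},
  {"offset":[-58.4,-51.3,-9.3],"turn":[0,0,147.9],"fingers":0},
  {"offset":[-58.4,-51.3,-9.3],"turn":[0,0,147.9],"fingers":0},
  {"offset":[-58.4,-51.3,-9.3],"turn":[0,0,147.9],"fingers":0},
  {"offset":[-58.4,-51.3,-9.3],"turn":[0,0,147.9],"fingers":0},
  {"offset":[-58.4,-51.3,-9.3],"turn":[0,0,147.9],"fingers":0},
  {"offset":[-58.4,-51.3,-9.3],"turn":[0,0,147.9],"fingers":0},
  {"offset":[-58.4,-51.3,-9.3],"turn":[0,0,147.9],"fingers":0},
  {"offset":[-58.4,-51.3,-9.3],"turn":[0,0,147.9],"fingers":0},
  {"offset":[-58.4,-51.3,-9.3],"turn":[0,0,147.9],"fingers":0},
  {"offset":[-58.4,-51.3,-9.3],"turn":[0,0,147.9],"fingers":0},
  {"offset":[-58.4,-51.3,-9.3],"turn":[0,0,147.9],"fingers":0},
])

```text
t: 1.75
ee_pos: [0.5823, 0.0052, 0.3261]
tool_rot: [-0.0, 0.952, 0.306, 0.0]
wrist_force: [-0.1, 0.6, 0.6]
finger_gap: 0.0949
finger_force: 0.0
```

```bash
python3 - <<'E'
from h import *
print(st()); go([.60,-.02,.33],-73)
E
```

```text
{'t': np.float64(1.75), 'ee_pos': array([0.5823, 0.0052, 0.3261]), 'tool_rot': array([-0.000e+00,  9.521e-01,  3.057e-01,  3.000e-04]), 'wrist_force': array([-0.0608,  0.5863,  0.6368]), 'finger_gap': np.float64(0.0949), 'finger_force': np.float64(0.0)}
off [-0.03  3.08 -0.39] turn [ 0.   -0.03 18.6 ]
```

Call:
jog_arm([
  {"offset":[0,3.0,-0.4],"turn":[0,0,18.6],"fingers":0},
  {"offset":[0,3.0,-0.4],"turn":[0,0,18.6],"fingers":0},
  {"offset":[0,3.0,-0.4],"turn":[0,0,18.6],"fingers":0},
  {"offset":[0,3.0,-0.4],"turn":[0,0,18.6],"fingers":0},
])

```text
t: 2.25
ee_pos: [0.5989, -0.0168, 0.3296]
tool_rot: [-0.0, 0.988, 0.152, -0.0]
wrist_force: [0.6, -0.5, -0.3]
finger_gap: 0.0954
finger_force: 0.0
```

```bash
python3 - <<'E'
from h import *
print(st()); go([.60,-.02,.33],-73)
a=cam('wrist');b=cam('scene');save(a,'w1.png');save(b,'s1.png')
im=np.vstack([a['img'],b['img'][120:320]])
cv2.imwrite('pics/ws1.png',im[:,:,::-1])
E
```

```text
{'t': np.float64(2.25), 'ee_pos': array([ 0.5989, -0.0168,  0.3296]), 'tool_rot': array([-0.000e+00,  9.884e-01,  1.522e-01, -1.000e-04]), 'wrist_force': array([ 0.6011, -0.523 , -0.3307]), 'finger_gap': np.float64(0.0954), 'finger_force': np.float64(0.0)}
off [ 0.01  0.34 -0.04] turn [-0.01  0.01  0.51]
```

View pics/ws1.png

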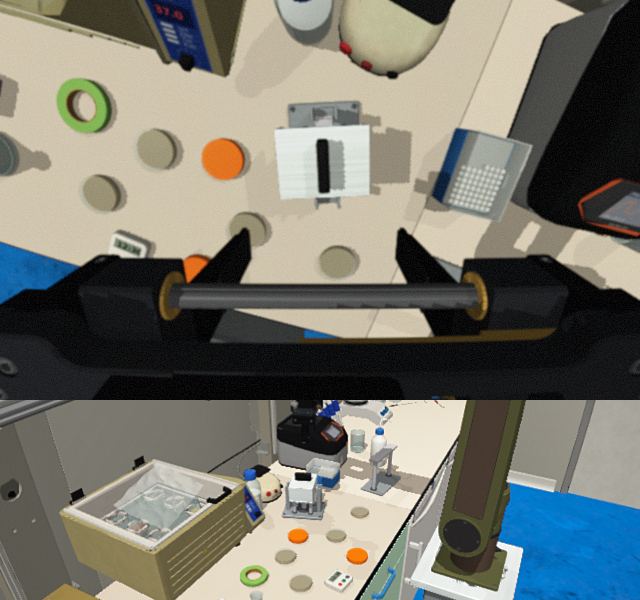

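The wrist view shows the cover with its rib at (323,166) and the dishes at (157,148), (101,192), (250,228) and (338,262). Next I measure the rib, cover, dishes and bar.

```bash
python3 - <<'E'
from h import *
a=cam('wrist');hsv=cv2.cvtColor(a['img'],cv2.COLOR_RGB2HSV)
def rect(m,box,z):
    q=np.zeros_like(m);x0,y0,x1,y1=box;q[y0:y1,x0:x1]=m[y0:y1,x0:x1]
    k=max(cv2.findContours(q,cv2.RETR_EXTERNAL,cv2.CHAIN_APPROX_NONE)[0],key=cv2.contourArea)[:,0]
    p=np.array([onz(a,u,v,z)[:2] for u,v in k]); r=cv2.minAreaRect((p*1000).astype(np.float32))
    print(z,k.min(0),k.max(0),r); return
rib=cv2.inRange(hsv,(0,0,0),(180,255,75)); rect(rib,(300,125,345,205),.165)
rect(cv2.inRange(hsv,(0,0,195),(180,30,255)),(265,110,385,210),.135)
for d in dishes(a): print(d)
# bar in scene and side: bright gray quad contours
for n,box in(('scene',(360,280,410,375)),('side',(335,130,360,190))):
    c=cam(n); x0,y0,x1,y1=(355,240,410,310) if n=='scene' else box
    cv2.imwrite(f'pics/bar_{n}.png',cv2.resize(c['img'][y0:y1,x0:x1,::-1],None,fx=7,fy=7,interpolation=cv2.INTER_CUBIC))
    print(n,x0,y0)
a=cv2.imread('pics/bar_scene.png');b=cv2.imread('pics/bar_side.png');h=max(a.shape[0],b.shape[0])
pad=lambda i:cv2.copyMakeBorder(i,0,h-i.shape[0],0,0,cv2.BORDER_CONSTANT)
cv2.imwrite('pics/bars.png',np.hstack([pad(a),pad(b)]));print(a.shape)
E
```

```text
0.165 [317 140] [329 192] ((622.2249145507812, -9.72473430633545), (58.222900390625, 12.209156036376953), 20.1857852935791)
0.135 [274 125] [369 199] ((620.6251831054688, -9.390975952148438), (86.50115203857422, 111.7789306640625), 20.099037170410156)
(591.3, 276.0, 12.2, 33.5, 198.0, array([ 0.5493, -0.5819,  0.011 ]))
(338.7, 262.6, 28.9, 40.3, 790.5, array([ 0.4344, -0.0989,  0.011 ]))
(249.1, 230.2, 29.2, 44.1, 630.5, array([0.4475, 0.0721, 0.011 ]))
(524.8, 236.2, 68.6, 103.6, 1942.5, array([ 0.5845, -0.4057,  0.011 ]))
(120.8, 199.4, 9.9, 19.8, 65.5, array([0.4352, 0.3004, 0.011 ]))
(99.5, 193.6, 28.2, 37.8, 778.5, array([0.434 , 0.3388, 0.011 ]))
(424.6, 181.5, 16.9, 26.5, 157.0, array([ 0.6223, -0.1884,  0.011 ]))
(243.9, 160.0, 12.3, 26.6, 98.5, array([0.5664, 0.1087, 0.011 ]))
(25.8, 156.6, 27.5, 49.7, 398.0, array([0.4608, 0.4745, 0.011 ]))
(155.3, 149.0, 32.0, 42.2, 841.0, array([0.5408, 0.2531, 0.011 ]))
(387.8, 155.9, 51.5, 57.1, 1413.5, array([ 0.6436, -0.1137,  0.011 ]))
(373.4, 120.7, 10.0, 13.3, 62.5, array([ 0.6886, -0.0719,  0.011 ]))
(8.3, 98.5, 18.3, 39.8, 207.0, array([0.5509, 0.5079, 0.011 ]))
(329.7, 40.0, 20.9, 25.0, 236.0, array([0.778 , 0.0292, 0.011 ]))
(387.3, 22.6, 90.7, 109.9, 850.5, array([ 0.8258, -0.0434,  0.011 ]))
scene 355 240
side 335 130
(490, 385, 3)
```

View pics/bars.png

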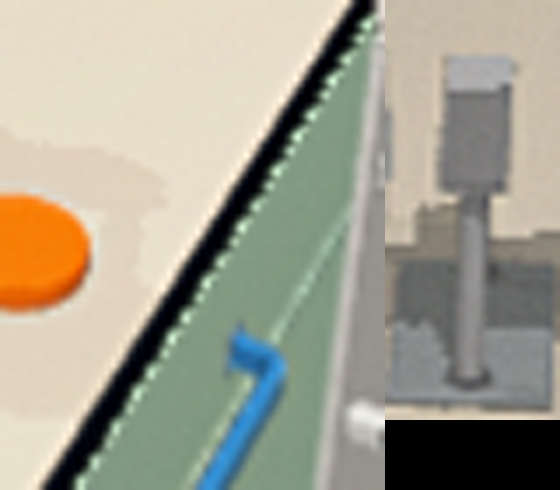

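```bash
python3 - <<'E'
from h import *
go([.38,-.34,.38],-73)
w=cam('wrist');b=cam('scene');a=cam('side')
print('cam',-w['R'].T@w['t'])
D={n:[d for d in dishes(c) if d[4]>60] for n,c in(('s',a),('c',b),('w',w))}
for d in D['c']: print('scene',d)
for d in D['s']: print('side',d)
for p in [(.4344,-.0989,.011),(.4475,.0721,.011),(.434,.3388,.011),(.5408,.2531,.011)]: print(proj(a,p).round(1),proj(b,p).round(1))
E
```

```text
off [-30.58  24.28  -5.02] turn [ 0.01 -0.01  0.44]
cam [0.67764937 0.00801827 0.47658134]
scene (266.5, 179.8, 10.2, 11.5, 73.0, array([ 0.9722, -0.286 ,  0.011 ]))
scene (261.5, 106.4, 13.3, 124.7, 914.0, array([ 1.6267, -1.2012,  0.011 ]))
scene (368.4, 40.9, 7.7, 44.8, 185.0, array([ 1.9821, -3.9946,  0.011 ]))
scene (255.6, 9.3, 12.0, 31.4, 211.5, array([ 5.4669, -6.5758,  0.011 ]))
side (364.7, 284.2, 15.7, 21.8, 248.5, array([0.4335, 0.3529, 0.011 ]))
side (327.7, 266.7, 14.2, 21.2, 217.5, array([0.54  , 0.2686, 0.011 ]))
side (353.8, 233.4, 11.8, 18.3, 152.5, array([0.4448, 0.0906, 0.011 ]))
side (353.7, 207.1, 10.1, 15.7, 109.5, array([ 0.4314, -0.0825,  0.011 ]))
[352.5 204.8] [358.3 229.7]
[352.6 230.3] [335.1 252.7]
[364.1 281. ] [300.  300.4]
[327.3 263.6] [284.7 273.9]
```

```bash
python3 - <<'E'
from h import *
s=manip.observe();w,x,y,z=s['tool_rot'];A=R.from_quat([x,y,z,w])
W=cam('wrist');S=cam('side');C=cam('scene')
for q in((-.01,.0475,.022),(.01,.0475,.022),(.01,-.0475,.022),(-.01,-.0475,.022)):
    p=s['ee_pos']+A.apply(q); print(q,[proj(k,p).round(1) for k in(W,S,C)])
a=np.radians(20.1);X=np.array([np.cos(a),np.sin(a),0]);Y=np.array([-X[1],X[0],0]);O=np.array([.6206,-.0094,0])
pts=[O+X*i*.043+Y*j*.056+[0,0,.135] for i,j in((1,1),(-1,1),(-1,-1),(1,-1))]
i1=S['img'][120:260,240:400,::-1].copy();i1=cv2.resize(i1,None,fx=4,fy=4,interpolation=cv2.INTER_CUBIC)
for p in pts:
    u=(proj(S,p)-[240,120]+.5)*4; cv2.circle(i1,tuple(int(t) for t in u),3,(0,0,255),1)
cv2.imwrite('pics/ov.png',i1)
E
```

```text
(-0.01, 0.0475, 0.022) [array([394.7, 258.1]), array([305.7, 136.5]), array([313.7, 151.1])]
(0.01, 0.0475, 0.022) [array([397.1, 230.1]), array([300. , 137.3]), array([308.1, 150.7])]
(0.01, -0.0475, 0.022) [array([248.5, 230.1]), array([308.2, 148.1]), array([302.4, 161.7])]
(-0.01, -0.0475, 0.022) [array([250.9, 258. ]), array([314.1, 147.2]), array([308.2, 162.1])]
```

View pics/ov.png

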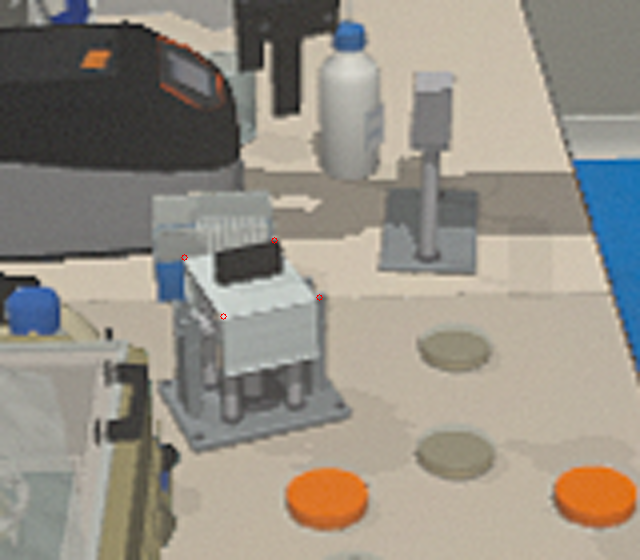

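The fingertip projections match the wrist view, at (249,230) and (397,230), and the cover corners match the side view, so the calibration holds. Next I look at the stand from above.

Call:
jog_arm([
  {"offset":[-30.6,24.3,-5.0],"turn":[0,0,0],"fingers":0},
  {"offset":[-30.6,24.3,-5.0],"turn":[0,0,0],"fingers":0},
  {"offset":[-30.6,24.3,-5.0],"turn":[0,0,0],"fingers":0},
  {"offset":[-30.6,24.3,-5.0],"turn":[0,0,0],"fingers":0},
  {"offset":[-30.6,24.3,-5.0],"turn":[0,0,0],"fingers":0},
  {"offset":[-30.6,24.3,-5.0],"turn":[0,0,0],"fingers":0},
  {"offset":[-30.6,24.3,-5.0],"turn":[0,0,0],"fingers":0},
  {"offset":[-30.6,24.3,-5.0],"turn":[0,0,0],"fingers":0},
  {"offset":[-30.6,24.3,-5.0],"turn":[0,0,0],"fingers":0},
  {"offset":[-30.6,24.3,-5.0],"turn":[0,0,0],"fingers":0},
])

```text
t: 4.05
ee_pos: [0.3805, -0.3392, 0.3794]
tool_rot: [-0.0, 0.988, 0.152, -0.0]
wrist_force: [-0.7, -0.5, 0.5]
finger_gap: 0.095
finger_force: 0.0
```

```bash
python3 - <<'E'
from h import *
print(st())
a=cam('wrist');np.savez('w2.npz',**a); save(a,'w2.png')
E
```

```text
{'t': np.float64(4.05), 'ee_pos': array([ 0.3805, -0.3392,  0.3794]), 'tool_rot': array([-3.000e-04,  9.883e-01,  1.522e-01, -0.000e+00]), 'wrist_force': array([-0.7456, -0.4932,  0.4505]), 'finger_gap': np.float64(0.095), 'finger_force': np.float64(0.0)}
```

View pics/w2.png

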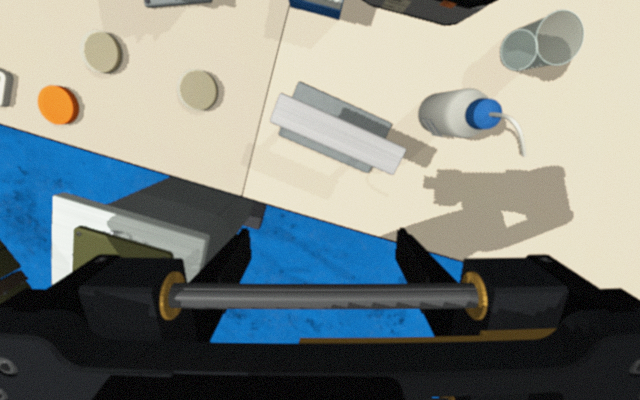

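The bar lies at about (338,133), with corners near (280,93), (271,117), (391,173) and (406,151). The wash bottle is at (470,115).

```bash
python3 - <<'E'
from h import *
a=dict(np.load('w2.npz'));hsv=cv2.cvtColor(a['img'],cv2.COLOR_RGB2HSV)
print(hsv[133,338],hsv[110,320],hsv[180,300],hsv[120,280])
t=hsv[133,338].astype(int)
m=cv2.inRange(hsv,(0,0,max(0,t[2]-22)),(180,min(28,t[1]+12),255)); q=np.zeros_like(m);q[80:180,262:412]=m[80:180,262:412]
q=cv2.morphologyEx(q,cv2.MORPH_OPEN,np.ones((3,3),np.uint8))
k=max(cv2.findContours(q,cv2.RETR_EXTERNAL,cv2.CHAIN_APPROX_NONE)[0],key=cv2.contourArea)[:,0]
p=np.array([onz(a,u,v,.15)[:2]*1000 for u,v in k],np.float32)
print('px',cv2.boxPoints(cv2.minAreaRect(k)).round(0).tolist()); print('world',cv2.minAreaRect(p))
print([onz(a,*c,.15).round(4) for c in((280,93),(271,117),(391,173),(406,151))])
a['R']=a['R']
for d in dishes(a): 
    if d[0]<230 and d[4]>300: print(d)
E
```

```text
[ 15   2 210] [ 60   5 166] [ 21  38 229] [ 24   6 220]Traceback (most recent call last):
  File "<stdin>", line 5, in <module>
cv2.error: OpenCV(4.12.0) :-1: error: (-5:Bad argument) in function 'inRange'
> Overload resolution failed:
>  - lowerb is not a numerical tuple
>  - Expected Ptr<cv::UMat> for argument 'lowerb'
```

```bash
python3 - <<'E'
from h import *
a=dict(np.load('w2.npz'));hsv=cv2.cvtColor(a['img'],cv2.COLOR_RGB2HSV)
m=cv2.inRange(hsv,(0,0,188),(180,16,255)); q=np.zeros_like(m);q[80:180,262:412]=m[80:180,262:412]
q=cv2.morphologyEx(q,cv2.MORPH_OPEN,np.ones((3,3),np.uint8))
k=max(cv2.findContours(q,cv2.RETR_EXTERNAL,cv2.CHAIN_APPROX_NONE)[0],key=cv2.contourArea)[:,0]
p=np.array([onz(a,u,v,.15)[:2]*1000 for u,v in k],np.float32)
print('px',cv2.boxPoints(cv2.minAreaRect(k)).round(0).tolist()); print('world',cv2.minAreaRect(p))
print([onz(a,*c,.15).round(4) for c in((280,93),(271,117),(391,173),(406,151))])
for d in dishes(a): 
    if d[0]<230 and d[4]>300: print(d)
go([.6212,-.0095,.23],-69.9)
E
```

```text
px [[268.0, 120.0], [280.0, 92.0], [405.0, 149.0], [392.0, 177.0]]
world ((437.7819519042969, -342.15155029296875), (176.28732299804688, 37.81201171875), 84.35723114013672)
[array([ 0.4645, -0.2567,  0.15  ]), array([ 0.4332, -0.2534,  0.15  ]), array([ 0.4115, -0.425 ,  0.15  ]), array([ 0.445 , -0.4332,  0.15  ])]
off [ 32.88 -24.21  14.96] turn [-0.03 -0.   -2.6 ]
```

Call:
jog_arm([
  {"offset":[32.9,-24.2,15.0],"turn":[0,0,-2.6],"fingers":0},
  {"offset":[32.9,-24.2,15.0],"turn":[0,0,-2.6],"fingers":0},
  {"offset":[32.9,-24.2,15.0],"turn":[0,0,-2.6],"fingers":0},
  {"offset":[32.9,-24.2,15.0],"turn":[0,0,-2.6],"fingers":0},
  {"offset":[32.9,-24.2,15.0],"turn":[0,0,-2.6],"fingers":0},
  {"offset":[32.9,-24.2,15.0],"turn":[0,0,-2.6],"fingers":0},
  {"offset":[32.9,-24.2,15.0],"turn":[0,0,-2.6],"fingers":0},
  {"offset":[32.9,-24.2,15.0],"turn":[0,0,-2.6],"fingers":0},
  {"offset":[32.9,-24.2,15.0],"turn":[0,0,-2.6],"fingers":0},
  {"offset":[32.9,-24.2,15.0],"turn":[0,0,-2.6],"fingers":0},
  {"offset":[32.9,-24.2,15.0],"turn":[0,0,-2.6],"fingers":0},
])

```text
t: 5.48
ee_pos: [0.6213, -0.0122, 0.2309]
tool_rot: [0.0, 0.985, 0.173, 0.001]
wrist_force: [1.3, 0.2, -0.8]
finger_gap: 0.0949
finger_force: 0.0
```

```bash
python3 - <<'E'
from h import *
print(st())
a=cam('wrist');save(a,'w3.png');hsv=cv2.cvtColor(a['img'],cv2.COLOR_RGB2HSV)
m=cv2.inRange(hsv,(0,0,0),(180,255,75));b=cv2.boundingRect
for k in cv2.findContours(m,cv2.RETR_EXTERNAL,cv2.CHAIN_APPROX_NONE)[0]:
    if 300<cv2.contourArea(k)<9000:
        p=np.array([onz(a,*q[0],.165)[:2]*1000 for q in k],np.float32); print(b(k),cv2.minAreaRect(p))
go([.6212,-.0095,.16],-69.9)
E
```

```text
{'t': np.float64(5.475), 'ee_pos': array([ 0.6213, -0.0122,  0.2309]), 'tool_rot': array([3.000e-04, 9.850e-01, 1.727e-01, 8.000e-04]), 'wrist_force': array([ 1.2534,  0.2312, -0.7613]), 'finger_gap': np.float64(0.0949), 'finger_force': np.float64(0.0)}
(453, 188, 36, 59) ((662.728271484375, -119.78266906738281), (49.33491516113281, 16.92867660522461), 4.523592472076416)
(312, 177, 17, 74) ((624.5541381835938, -8.645467758178711), (61.31734848022461, 12.763809204101562), 20.2064151763916)
(132, 49, 26, 27) ((688.7371826171875, 143.92578125), (18.124279022216797, 14.504785537719727), 89.794189453125)
(544, 33, 96, 147) ((773.788330078125, -174.8947296142578), (112.32660675048828, 39.30284881591797), 5.15363883972168)
(431, 0, 71, 29) ((791.3501586914062, -51.840301513671875), (17.14702606201172, 47.422630310058594), 21.738523483276367)
(166, 0, 54, 83) ((712.98046875, 113.17230987548828), (51.43596267700195, 35.6781120300293), 18.287641525268555)
(96, 0, 55, 21) ((721.1759643554688, 165.19772338867188), (10.598992347717285, 38.51933288574219), 0.7692481875419617)
(0, 0, 129, 64) ((700.23193359375, 204.55245971679688), (99.10293579101562, 29.990413665771484), 87.89701843261719)
off [ 0.07 -0.26  7.07] turn [ 0.04 -0.08 -0.21]
```

Call:
jog_arm([
  {"offset":[0.15,-0.27,3.5],"turn":[0,0,0],"fingers":0},
  {"offset":[0.15,-0.27,7.0],"turn":[0,0,0],"fingers":0},
  {"offset":[0.15,-0.27,7.0],"turn":[0,0,0],"fingers":0},
  {"offset":[0.15,-0.27,7.0],"turn":[0,0,0],"fingers":1},
  {"offset":[0.15,-0.27,7.0],"turn":[0,0,0],"fingers":1},
  {"offset":[0.15,-0.27,7.0],"turn":[0,0,0],"fingers":1},
  {"offset":[0.15,-0.27,7.0],"turn":[0,0,0],"fingers":1},
  {"offset":[0.15,-0.27,7.0],"turn":[0,0,0],"fingers":1},
  {"offset":[0.15,-0.27,7.0],"turn":[0,0,0],"fingers":1},
  {"offset":[0.15,-0.27,7.0],"turn":[0,0,0],"fingers":1},
])

```text
t: 6.78
ee_pos: [0.6218, -0.0082, 0.1597]
tool_rot: [-0.0, 0.985, 0.173, -0.0]
wrist_force: [0.9, -0.4, 0.7]
finger_gap: 0.0309
finger_force: 0.0
```

Still closing, so I keep the grip going and then lift.

Call:
jog_arm([
  {"offset":[0,0,0],"turn":[0,0,0],"fingers":1},
  {"offset":[0,0,0],"turn":[0,0,0],"fingers":1},
  {"offset":[0,0,0],"turn":[0,0,0],"fingers":1},
  {"offset":[0,0,0],"turn":[0,0,0],"fingers":1},
  {"offset":[0,0,-3],"turn":[0,0,0],"fingers":1},
  {"offset":[0,0,-9],"turn":[0,0,0],"fingers":1},
  {"offset":[0,0,-15],"turn":[0,0,0],"fingers":1},
  {"offset":[0,0,-15],"turn":[0,0,0],"fingers":1},
  {"offset":[0,0,-15],"turn":[0,0,0],"fingers":1},
])

```text
t: 7.9
ee_pos: [0.6214, -0.0081, 0.3087]
tool_rot: [-0.0, 0.985, 0.173, -0.001]
wrist_force: [0.1, 0.5, -1.6]
finger_gap: 0.0136
finger_force: 30.0
```

```bash
python3 - <<'E'
from h import *
print(st()); go([.4378,-.342,.31],-5.6)
E
```

```text
{'t': np.float64(7.9), 'ee_pos': array([ 0.6214, -0.0081,  0.3087]), 'tool_rot': array([-2.000e-04,  9.849e-01,  1.734e-01, -7.000e-04]), 'wrist_force': array([ 0.1095,  0.4623, -1.588 ]), 'finger_gap': np.float64(0.0136), 'finger_force': np.float64(29.9998)}
off [-28.66  25.11  -0.11] turn [-8.000e-02  5.000e-02 -6.443e+01]
```

Call:
jog_arm([
  {"offset":[-28.7,25.1,-1],"turn":[0,0,-64.4],"fingers":1},
  {"offset":[-28.7,25.1,-1],"turn":[0,0,-64.4],"fingers":1},
  {"offset":[-28.7,25.1,-1],"turn":[0,0,-64.4],"fingers":1},
  {"offset":[-28.7,25.1,-1],"turn":[0,0,-64.4],"fingers":1},
  {"offset":[-28.7,25.1,-1],"turn":[0,0,-64.4],"fingers":1},
  {"offset":[-28.7,25.1,-1],"turn":[0,0,-64.4],"fingers":1},
  {"offset":[-28.7,25.1,-1],"turn":[0,0,-64.4],"fingers":1},
  {"offset":[-28.7,25.1,-1],"turn":[0,0,-64.4],"fingers":1},
  {"offset":[-28.7,25.1,-1],"turn":[0,0,-64.4],"fingers":1},
  {"offset":[-28.7,25.1,-1],"turn":[0,0,-64.4],"fingers":1},
])

```text
t: 9.15
ee_pos: [0.4382, -0.3409, 0.3187]
tool_rot: [-0.001, 0.741, 0.672, 0.0]
wrist_force: [0.3, -0.3, -1.5]
finger_gap: 0.0139
finger_force: 30.0
```

```bash
python3 - <<'E'
from h import *
print(st()); go([.4378,-.342,.18],-5.6)
a=cam('side');b=cam('scene');w=cam('wrist')
i=cv2.resize(a['img'][90:190,280:400],None,fx=3.3,fy=3.3);j=cv2.resize(b['img'][150:250,320:440],None,fx=3.3,fy=3.3)
k=w['img'][:200]; o=np.hstack([i,j]);o=o[:,:640] if o.shape[1]>640 else cv2.copyMakeBorder(o,0,0,0,640-o.shape[1],cv2.BORDER_CONSTANT)
cv2.imwrite('pics/c1.png',np.vstack([o,k])[:,:,::-1])
E
```

```text
{'t': np.float64(9.15), 'ee_pos': array([ 0.4382, -0.3409,  0.3187]), 'tool_rot': array([-9.000e-04,  7.406e-01,  6.720e-01,  1.000e-04]), 'wrist_force': array([ 0.3215, -0.317 , -1.473 ]), 'finger_gap': np.float64(0.0139), 'finger_force': np.float64(29.9998)}
off [-1.300e-01 -1.000e-02  1.387e+01] turn [-0.07 -0.07  0.04]
```

View pics/c1.png

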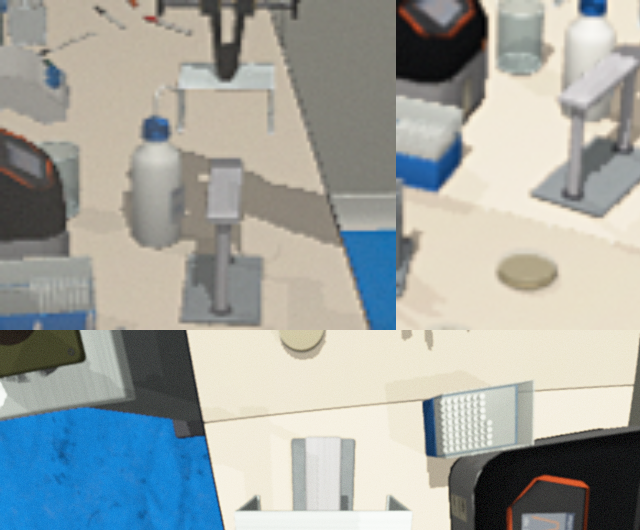

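Call:
jog_arm([
  {"offset":[-0.1,0,5],"turn":[0,0,0],"fingers":1},
  {"offset":[-0.1,0,9],"turn":[0,0,0],"fingers":1},
  {"offset":[-0.1,0,12],"turn":[0,0,0],"fingers":1},
  {"offset":[-0.1,0,13.5],"turn":[0,0,0],"fingers":1},
  {"offset":[-0.1,0,14],"turn":[0,0,0],"fingers":1},
  {"offset":[-0.1,0,14],"turn":[0,0,0],"fingers":1},
  {"offset":[-0.1,0,14],"turn":[0,0,0],"fingers":1},
])

```text
t: 10.18
ee_pos: [0.4384, -0.3437, 0.1814]
tool_rot: [0.001, 0.741, 0.672, 0.0]
wrist_force: [1.2, -0.1, -1.5]
finger_gap: 0.0137
finger_force: 30.0
```

Call:
jog_arm([
  {"offset":[0,0,0.1],"turn":[0,0,0],"fingers":1},
  {"offset":[0,0,0.1],"turn":[0,0,0],"fingers":1},
])

```text
t: 10.42
ee_pos: [0.4378, -0.3433, 0.1792]
tool_rot: [0.0, 0.741, 0.671, 0.0]
wrist_force: [0.0, -0.2, -1.9]
finger_gap: 0.0134
finger_force: 30.0
```

Call:
jog_arm([
  {"offset":[0,0,0.15],"turn":[0,0,0],"fingers":1},
  {"offset":[0,0,0.15],"turn":[0,0,0],"fingers":1},
  {"offset":[0,0,0.15],"turn":[0,0,0],"fingers":1},
])

```text
t: 10.8
ee_pos: [0.438, -0.3433, 0.1777]
tool_rot: [0.0, 0.741, 0.672, 0.0]
wrist_force: [-0.4, 0.7, 1.0]
finger_gap: 0.0139
finger_force: 30.0
```

Call:
jog_arm([
  {"offset":[0,0,0],"turn":[0,0,0],"fingers":0},
  {"offset":[0,0,0],"turn":[0,0,0],"fingers":0},
  {"offset":[0,0,0],"turn":[0,0,0],"fingers":0},
  {"offset":[0,0,0],"turn":[0,0,0],"fingers":0},
  {"offset":[0,0,-4],"turn":[0,0,0],"fingers":0},
  {"offset":[0,0,-10],"turn":[0,0,0],"fingers":0},
  {"offset":[0,0,-15],"turn":[0,0,0],"fingers":0},
  {"offset":[0,0,-15],"turn":[0,0,0],"fingers":0},
])

```text
t: 11.8
ee_pos: [0.4392, -0.3445, 0.3336]
tool_rot: [0.005, 0.741, 0.672, 0.0]
wrist_force: [-0.3, 0.5, -1.1]
finger_gap: 0.0887
finger_force: 0.0
```

```bash
python3 - <<'E'
from h import *
print(st())
a=cam('side');w=cam('wrist')
i=cv2.resize(a['img'][100:250,270:430],None,fx=2.5,fy=2.5)
i=cv2.copyMakeBorder(i,0,0,0,640-i.shape[1],cv2.BORDER_CONSTANT)
cv2.imwrite('pics/c2.png',np.vstack([i,w['img'][:220]])[:,:,::-1])
E
```

```text
{'t': np.float64(11.8), 'ee_pos': array([ 0.4392, -0.3445,  0.3336]), 'tool_rot': array([5.300e-03, 7.410e-01, 6.715e-01, 4.000e-04]), 'wrist_force': array([-0.2701,  0.4562, -1.1344]), 'finger_gap': np.float64(0.0887), 'finger_force': np.float64(0.0)}
```

View pics/c2.png

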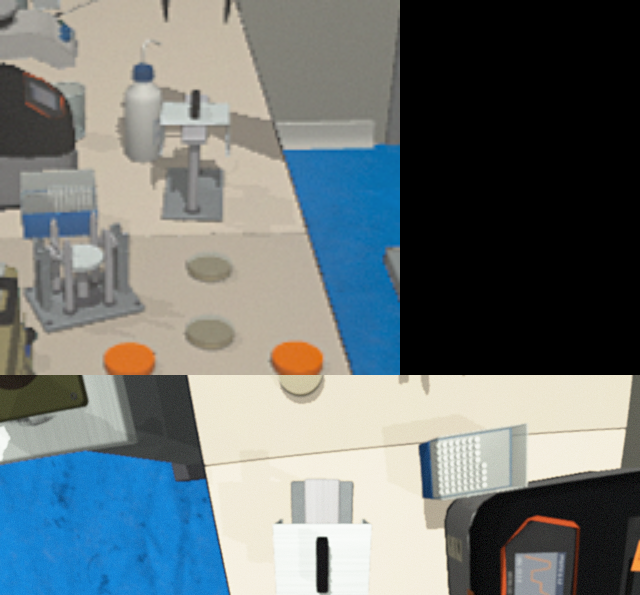

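The cover hangs flat on the bar (side crop (195,112)). Next I look at the open magazine and the dishes from above.

```bash
python3 - <<'E'
from h import *
go([.56,-.03,.34],-69.9)
E
```

```text
off [32.36  9.09 -1.26] turn [6.000e-02 1.000e-02 6.427e+01]
```

Call:
jog_arm([
  {"offset":[32.4,9.1,-1.3],"turn":[0,0,64.3],"fingers":0},
  {"offset":[32.4,9.1,-1.3],"turn":[0,0,64.3],"fingers":0},
  {"offset":[32.4,9.1,-1.3],"turn":[0,0,64.3],"fingers":0},
  {"offset":[32.4,9.1,-1.3],"turn":[0,0,64.3],"fingers":0},
  {"offset":[32.4,9.1,-1.3],"turn":[0,0,64.3],"fingers":0},
  {"offset":[32.4,9.1,-1.3],"turn":[0,0,64.3],"fingers":0},
  {"offset":[32.4,9.1,-1.3],"turn":[0,0,64.3],"fingers":0},
  {"offset":[32.4,9.1,-1.3],"turn":[0,0,64.3],"fingers":0},
  {"offset":[32.4,9.1,-1.3],"turn":[0,0,64.3],"fingers":0},
  {"offset":[32.4,9.1,-1.3],"turn":[0,0,64.3],"fingers":0},
])

```text
t: 13.15
ee_pos: [0.5598, -0.0302, 0.3397]
tool_rot: [-0.0, 0.985, 0.174, -0.0]
wrist_force: [0.1, -0.9, 0.1]
finger_gap: 0.0955
finger_force: 0.0
```

```bash
python3 - <<'E'
from h import *
print(st())
a=cam('wrist');np.savez('w4.npz',**a)
i=cv2.resize(a['img'][60:260,200:420],None,fx=3,fy=3,interpolation=cv2.INTER_CUBIC)
cv2.imwrite('pics/mag.png',i[:,:,::-1])
for d in dishes(a): 
    if d[4]>400: print(d)
E
```

```text
{'t': np.float64(13.15), 'ee_pos': array([ 0.5598, -0.0302,  0.3397]), 'tool_rot': array([-1.000e-04,  9.847e-01,  1.740e-01, -4.000e-04]), 'wrist_force': array([ 0.1287, -0.9283,  0.1412]), 'finger_gap': np.float64(0.0955), 'finger_force': np.float64(0.0)}
(334.6, 239.3, 31.6, 40.4, 862.0, array([ 0.4356, -0.0981,  0.011 ]))
(500.5, 216.7, 73.3, 163.1, 4732.0, array([ 0.5787, -0.364 ,  0.011 ]))
(246.9, 202.7, 35.8, 42.0, 989.0, array([0.4482, 0.0705, 0.011 ]))
(95.9, 159.1, 28.4, 39.4, 736.0, array([0.4339, 0.3385, 0.011 ]))
(25.9, 122.4, 30.4, 40.2, 442.5, array([0.455 , 0.4678, 0.011 ]))
(370.4, 131.5, 29.1, 98.7, 980.5, array([ 0.6345, -0.0851,  0.011 ]))
(399.4, -4.0, 89.8, 100.9, 556.5, array([ 0.8296, -0.0505,  0.011 ]))
```

View pics/mag.png

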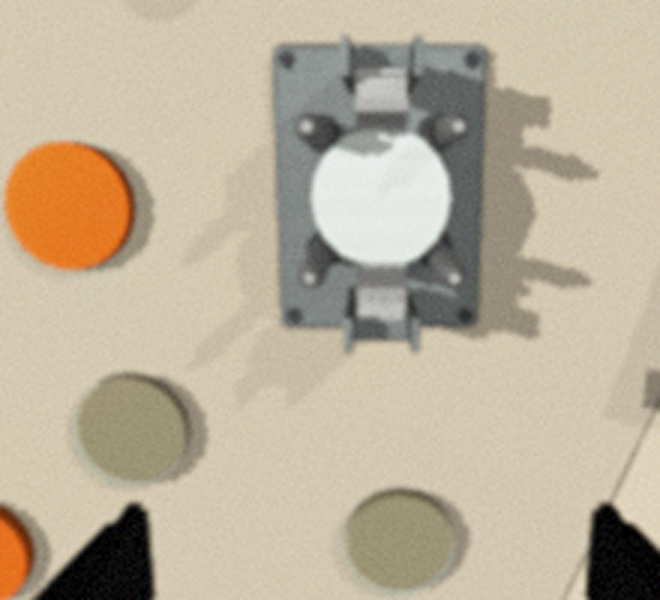

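```bash
python3 - <<'E'
from h import *
a=dict(np.load('w4.npz'))
P=lambda x,y,z:onz(a,200+(x+.5)/3-.5,60+(y+.5)/3-.5,z)
t=[P(*p,.132) for p in((306,126),(459,126),(309,278),(455,278))]
for q in t: print(q.round(4))
c=np.mean(t,0);print('c',c.round(4))
for i,j in((2,0),(3,1),(1,0),(3,2)):
    d=t[j]-t[i];print(np.hypot(*d[:2]).round(4),np.degrees(np.arctan2(d[1],d[0])).round(1))
hsv=cv2.cvtColor(a['img'],cv2.COLOR_RGB2HSV)
m=cv2.inRange(hsv,(0,0,205),(180,24,255));q=np.zeros_like(m);q[95:155,295:360]=m[95:155,295:360]
k=max(cv2.findContours(q,cv2.RETR_EXTERNAL,cv2.CHAIN_APPROX_NONE)[0],key=cv2.contourArea)
(x,y),(w,h),_=cv2.fitEllipse(cv2.convexHull(k));print('plat',x,y,w,h,onz(a,x,y,.082).round(4))
for d in dishes(a):
    if d[0]<300: print(d)
print(proj(a,[.5408,.2531,.011]), [d for d in dishes(cam('side')) if d[4]>90])
E
```

```text
[0.6392 0.0254 0.132 ]
[ 0.6598 -0.031   0.132 ]
[0.5832 0.0049 0.132 ]
[ 0.6038 -0.0515  0.132 ]
c [ 0.6215 -0.0131  0.132 ]
0.0597 20.1
0.0597 20.1
0.0601 110.1
0.0601 110.1
plat 326.52239990234375 125.390625 44.41176986694336 45.592769622802734 [ 0.6217 -0.0129  0.082 ]
(246.9, 202.7, 35.8, 42.0, 989.0, array([0.4482, 0.0705, 0.011 ]))
(95.9, 159.1, 28.4, 39.4, 736.0, array([0.4339, 0.3385, 0.011 ]))
(25.9, 122.4, 30.4, 40.2, 442.5, array([0.455 , 0.4678, 0.011 ]))
(112.9, 80.2, 6.5, 19.7, 62.0, array([0.5712, 0.3292, 0.011 ]))
(6.1, 68.0, 14.7, 17.6, 112.0, array([0.5328, 0.51  , 0.011 ]))
(-1.7, 45.5, 24.8, 40.6, 195.5, array([0.5637, 0.5269, 0.011 ]))
[154.90949475 114.89536665] [(364.5, 284.2, 15.9, 21.8, 248.5, array([0.434 , 0.3527, 0.011 ])), (327.7, 266.6, 13.8, 21.4, 211.5, array([0.54  , 0.2681, 0.011 ])), (353.7, 233.4, 11.9, 18.6, 156.0, array([0.4449, 0.0908, 0.011 ])), (353.8, 207.1, 9.9, 16.0, 109.0, array([ 0.431 , -0.0818,  0.011 ]))]
```

```bash
python3 - <<'E'
from h import *
go([.435,-.097,.12],-69.9)
a=dict(np.load('w4.npz'));hsv=cv2.cvtColor(a['img'],cv2.COLOR_RGB2HSV)
for u in range(222,272,3): print(u,hsv[202,u],end=' ')
E
```

```text
off [-14.02   2.    22.01] turn [-0.    0.01 -0.07]
222 [ 20  44 198] 225 [ 28  44 179] 228 [ 25  61 158] 231 [ 24  62 157] 234 [ 23  61 158] 237 [ 24  64 156] 240 [ 24  62 156] 243 [ 25  57 157] 246 [ 27  60 149] 249 [ 23  64 159] 252 [ 23  67 155] 255 [ 26  58 159] 258 [ 24  59 161] 261 [ 21  62 127] 264 [ 21  43 141] 267 [ 17  45 160] 270 [ 22  40 208]
```

Call:
jog_arm([
  {"offset":[-14.0,2.0,22.0],"turn":[0,0,0],"fingers":0},
  {"offset":[-14.0,2.0,22.0],"turn":[0,0,0],"fingers":0},
  {"offset":[-14.0,2.0,22.0],"turn":[0,0,0],"fingers":0},
  {"offset":[-14.0,2.0,22.0],"turn":[0,0,0],"fingers":0},
  {"offset":[-14.0,2.0,22.0],"turn":[0,0,0],"fingers":0},
  {"offset":[-14.0,2.0,22.0],"turn":[0,0,0],"fingers":0},
  {"offset":[-14.0,2.0,22.0],"turn":[0,0,0],"fingers":0},
])

```text
t: 14.12
ee_pos: [0.4383, -0.0969, 0.1235]
tool_rot: [0.001, 0.985, 0.174, 0.003]
wrist_force: [0.0, -0.1, -0.2]
finger_gap: 0.0948
finger_force: 0.0
```

```bash
cat >> h.py <<'E'
def near(c,z=.011,amin=300):
    """tan discs in the wrist picture, z of the filling's top"""
    hsv=cv2.cvtColor(c['img'],cv2.COLOR_RGB2HSV)
    m=cv2.inRange(hsv,(18,50,138),(31,95,185)); m=cv2.morphologyEx(m,cv2.MORPH_OPEN,np.ones((5,5),np.uint8))
    for k in cv2.findContours(m,cv2.RETR_EXTERNAL,cv2.CHAIN_APPROX_NONE)[0]:
        if cv2.contourArea(k)<amin: continue
        p=np.array([onz(c,*q[0],z)[:2]*1000 for q in k],np.float32)
        (x,y),r=cv2.minEnclosingCircle(p); e=cv2.fitEllipse(cv2.convexHull(p))
        print(cv2.boundingRect(k),'circ',round(x,1),round(y,1),round(r,1),'ell',np.round(e[0],1),np.round(e[1],1))
E
python3 - <<'E'
from h import *
print(st()); a=cam('wrist');save(a,'w5.png');near(a)
E
```

```text
{'t': np.float64(14.125), 'ee_pos': array([ 0.4383, -0.0969,  0.1235]), 'tool_rot': array([0.0013, 0.9847, 0.1745, 0.0025]), 'wrist_force': array([ 0.0404, -0.0766, -0.2486]), 'finger_gap': np.float64(0.0948), 'finger_force': np.float64(0.0)}
(287, 177, 65, 62) circ 431.7 -95.6 31.9 ell [431.5 -95.8] [62.3 63.2]
(114, 98, 64, 70) circ 445.0 74.6 31.6 ell [444.6  75.4] [59.2 62.3]
```

View pics/w5.png

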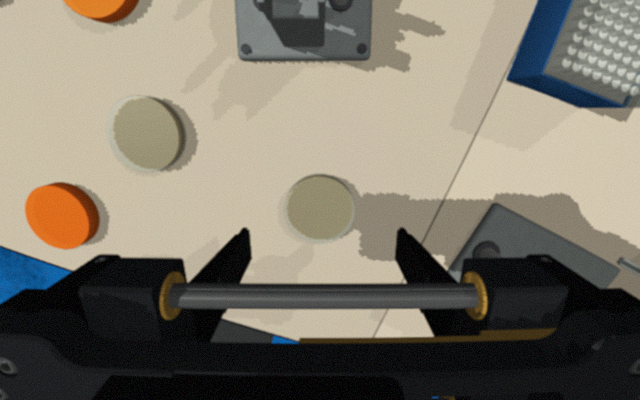

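The disc is at (320,208), with clear space between the open fingers. Descending to grasp it.

```bash
python3 - <<'E'
from h import *
print(st()['ee_pos']);go([.4316,-.0957,.0245],-69.9)
E
```

```text
[ 0.4382 -0.0968  0.1233]
off [-0.62 -0.37  9.88] turn [ 0.19 -0.24  0.01]
```

Call:
jog_arm([
  {"offset":[-0.3,-0.25,5],"turn":[0,0,0],"fingers":0},
  {"offset":[-0.3,-0.25,8],"turn":[0,0,0],"fingers":0},
  {"offset":[-0.3,-0.25,8],"turn":[0,0,0],"fingers":0},
  {"offset":[-0.3,-0.25,8],"turn":[0,0,0],"fingers":0},
])

```text
t: 14.68
ee_pos: [0.4338, -0.0955, 0.0424]
tool_rot: [0.001, 0.985, 0.174, 0.002]
wrist_force: [0.4, 0.2, 0.4]
finger_gap: 0.0949
finger_force: 0.0
```

```bash
python3 - <<'E'
from h import *
print(st()['ee_pos']);go([.4316,-.0957,.0245],-69.9)
near(cam('wrist'))
E
```

```text
[ 0.4338 -0.0955  0.0424]
off [-0.22 -0.06  1.79] turn [ 0.13 -0.16 -0.  ]
(277, 200, 92, 80) circ 432.2 -95.4 31.6 ell [431.7 -95.9] [60.5 62.9]
(33, 86, 87, 99) circ 445.2 72.9 31.3 ell [444.6  74.9] [57.2 62.4]
```

Call:
jog_arm([
  {"offset":[-0.12,-0.05,1.7],"turn":[0,0,0],"fingers":0},
  {"offset":[-0.12,-0.05,1.7],"turn":[0,0,0],"fingers":0},
  {"offset":[-0.12,-0.05,1.7],"turn":[0,0,0],"fingers":1},
  {"offset":[-0.12,-0.05,1.7],"turn":[0,0,0],"fingers":1},
  {"offset":[-0.12,-0.05,1.7],"turn":[0,0,0],"fingers":1},
  {"offset":[-0.12,-0.05,1.7],"turn":[0,0,0],"fingers":1},
  {"offset":[-0.12,-0.05,1.7],"turn":[0,0,0],"fingers":1},
])

```text
t: 15.6
ee_pos: [0.4308, -0.0951, 0.0237]
tool_rot: [0.0, 0.985, 0.174, 0.0]
wrist_force: [-0.7, 0.5, 3.3]
finger_gap: 0.0664
finger_force: 30.0
```

Call:
jog_arm([
  {"offset":[0,0,-4],"turn":[0,0,0],"fingers":1},
  {"offset":[0,0,-10],"turn":[0,0,0],"fingers":1},
  {"offset":[0,0,-16],"turn":[0,0,0],"fingers":1},
  {"offset":[2,0,-18],"turn":[0,0,0],"fingers":1},
  {"offset":[8,0,-18],"turn":[0,0,0],"fingers":1},
  {"offset":[14,0,-18],"turn":[0,0,0],"fingers":1},
  {"offset":[18,0,-18],"turn":[0,0,0],"fingers":1},
  {"offset":[18,0,-18],"turn":[0,0,0],"fingers":1},
  {"offset":[18,0,-18],"turn":[0,0,0],"fingers":1},
])

```text
t: 16.73
ee_pos: [0.5988, -0.0334, 0.2024]
tool_rot: [-0.0, 0.985, 0.174, -0.001]
wrist_force: [1.3, 0.7, 0.1]
finger_gap: 0.0665
finger_force: 30.0
```

```bash
python3 - <<'E'
from h import *
print(st());go([.621,-.0132,.165],-69.9)
E
```

```text
{'t': np.float64(16.725), 'ee_pos': array([ 0.5988, -0.0334,  0.2024]), 'tool_rot': array([-2.000e-04,  9.847e-01,  1.743e-01, -9.000e-04]), 'wrist_force': array([1.2519, 0.665 , 0.0875]), 'finger_gap': np.float64(0.0665), 'finger_force': np.float64(29.9999)}
off [ 2.79 -1.13  3.73] turn [-0.04  0.1  -0.02]
```

Call:
jog_arm([
  {"offset":[2.8,-1.1,2.5],"turn":[0,0,0],"fingers":1},
  {"offset":[2.8,-1.1,3.7],"turn":[0,0,0],"fingers":1},
  {"offset":[2.8,-1.1,3.7],"turn":[0,0,0],"fingers":1},
  {"offset":[2.8,-1.1,3.7],"turn":[0,0,0],"fingers":1},
  {"offset":[2.8,-1.1,3.7],"turn":[0,0,0],"fingers":1},
])

```text
t: 17.35
ee_pos: [0.6222, -0.0138, 0.1675]
tool_rot: [0.0, 0.985, 0.174, 0.001]
wrist_force: [-0.4, -0.2, -0.4]
finger_gap: 0.0662
finger_force: 30.0
```

```bash
python3 - <<'E'
from h import *
print(st());go([.621,-.0132,.165],-69.9)
a=cam('wrist');near(a,.152);cv2.imwrite('pics/d1.png',a['img'][150:300,180:460,::-1])
E
```

```text
{'t': np.float64(17.35), 'ee_pos': array([ 0.6222, -0.0138,  0.1675]), 'tool_rot': array([3.000e-04, 9.848e-01, 1.739e-01, 9.000e-04]), 'wrist_force': array([-0.3569, -0.2129, -0.3875]), 'finger_gap': np.float64(0.0662), 'finger_force': np.float64(29.9999)}
off [-0.1  -0.1   0.25] turn [ 0.05 -0.09 -0.07]
(0, 215, 23, 42) circ 557.2 186.1 15.2 ell [557.  186.5] [25.5 30.7]
(273, 203, 101, 80) circ 622.3 -13.6 32.0 ell [622.3 -13.8] [61.7 63.7]
(50, 150, 49, 54) circ 614.7 141.5 16.8 ell [614.2 142.6] [30.3 33.5]
(357, 0, 166, 77) circ 769.1 -23.8 42.7 ell [774.3 -22.6] [75.8 86.6]
```

Call:
jog_arm([
  {"offset":[-0.05,-0.08,1],"turn":[0,0,0],"fingers":1},
  {"offset":[-0.05,-0.08,2],"turn":[0,0,0],"fingers":1},
  {"offset":[-0.05,-0.08,3],"turn":[0,0,0],"fingers":1},
  {"offset":[-0.05,-0.08,3.6],"turn":[0,0,0],"fingers":1},
  {"offset":[-0.05,-0.08,3.6],"turn":[0,0,0],"fingers":1},
])

```text
t: 18.02
ee_pos: [0.6213, -0.0126, 0.1296]
tool_rot: [-0.0, 0.985, 0.174, -0.0]
wrist_force: [2.3, -0.4, -0.8]
finger_gap: 0.0663
finger_force: 30.0
```

Call:
jog_arm([
  {"offset":[0,0,0.8],"turn":[0,0,0],"fingers":1},
  {"offset":[0,0,1.6],"turn":[0,0,0],"fingers":1},
  {"offset":[0,0,2.4],"turn":[0,0,0],"fingers":1},
  {"offset":[0,0,3.0],"turn":[0,0,0],"fingers":1},
  {"offset":[0,0,3.5],"turn":[0,0,0],"fingers":1},
  {"offset":[0,0,3.5],"turn":[0,0,0],"fingers":1},
  {"offset":[0,0,3.5],"turn":[0,0,0],"fingers":1},
])

```text
t: 18.9
ee_pos: [0.6213, -0.0128, 0.0953]
tool_rot: [0.0, 0.985, 0.174, -0.0]
wrist_force: [1.3, 0.4, 3.1]
finger_gap: 0.0666
finger_force: 30.0
```

Call:
jog_arm([
  {"offset":[0,0,0],"turn":[0,0,0],"fingers":0},
  {"offset":[0,0,0],"turn":[0,0,0],"fingers":0},
  {"offset":[0,0,0],"turn":[0,0,0],"fingers":0},
  {"offset":[0,0,0],"turn":[0,0,0],"fingers":0},
  {"offset":[0,0,-4],"turn":[0,0,0],"fingers":0},
  {"offset":[0,0,-10],"turn":[0,0,0],"fingers":0},
  {"offset":[-6,0,-14],"turn":[0,0,0],"fingers":0},
  {"offset":[-6,0,-14],"turn":[0,0,0],"fingers":0},
  {"offset":[-6,0,-14],"turn":[0,0,0],"fingers":0},
])

```text
t: 20.02
ee_pos: [0.5648, -0.0334, 0.2353]
tool_rot: [0.0, 0.985, 0.174, 0.0]
wrist_force: [0.3, 0.5, 0.1]
finger_gap: 0.0949
finger_force: 0.0
```

```bash
python3 - <<'E'
from h import *
print(st())
a=cam('wrist');near(a,.086);near(a,.011)
i=cv2.resize(a['img'][50:250,120:420],None,fx=2.6,fy=2.6,interpolation=cv2.INTER_CUBIC)
cv2.imwrite('pics/m1.png',i[:,:,::-1])
E
```

```text
{'t': np.float64(20.025), 'ee_pos': array([ 0.5648, -0.0334,  0.2353]), 'tool_rot': array([0.000e+00, 9.847e-01, 1.740e-01, 4.000e-04]), 'wrist_force': array([0.2873, 0.4731, 0.0547]), 'finger_gap': np.float64(0.0949), 'finger_force': np.float64(0.0)}
(199, 208, 42, 40) circ 485.5 61.2 24.6 ell [485.8  61.8] [45.3 48.4]
(19, 152, 38, 44) circ 476.7 268.1 25.2 ell [475.6 270.3] [43.9 49.1]
(293, 106, 61, 57) circ 620.1 -13.1 31.5 ell [621.  -12.7] [58.4 65. ]
(86, 96, 42, 48) circ 560.9 200.7 24.9 ell [560.8 201.8] [45.3 49.2]
(373, 0, 88, 22) circ 764.6 -51.9 40.2 ell [800.2 -40.3] [106.5 113.1]
(199, 208, 42, 40) circ 445.8 78.0 30.8 ell [446.2  78.7] [56.8 60.6]
(19, 152, 38, 44) circ 434.8 337.3 31.5 ell [433.4 340. ] [55.  61.5]
(293, 106, 61, 57) circ 614.6 -15.1 39.5 ell [615.7 -14.7] [73.3 81.3]
(86, 96, 42, 48) circ 540.3 252.8 31.2 ell [540.1 254.2] [56.9 61.6]
(373, 0, 88, 22) circ 795.6 -63.8 50.4 ell [840.3 -49.2] [133.5 141.7]
```

View pics/m1.png

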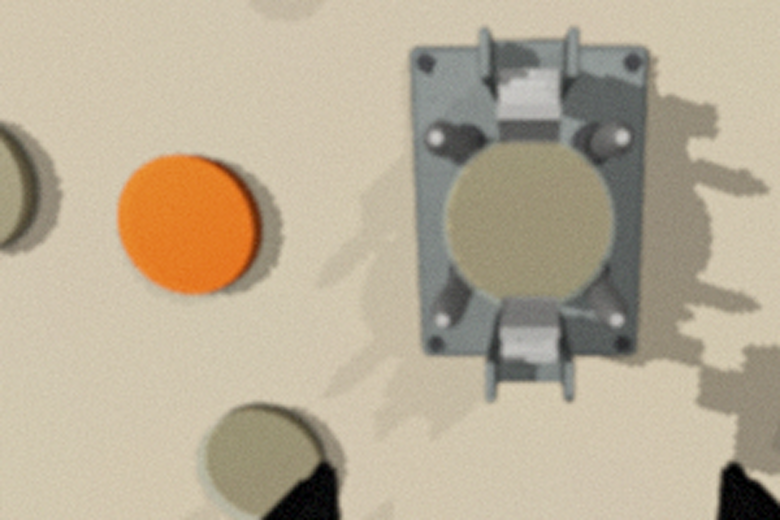

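Dish 1 is caught, with both noses over its rim at crop (525,130) and (525,305). Next is the dish near (0.445, 0.075).

```bash
python3 - <<'E'
from h import *
go([.4448,.075,.10],-69.9)
E
```

```text
off [ -7.54 -14.27  13.43] turn [-0.05  0.05 -0.04]
```

Call:
jog_arm([
  {"offset":[-7.5,-14.3,13.4],"turn":[0,0,0],"fingers":0},
  {"offset":[-7.5,-14.3,13.4],"turn":[0,0,0],"fingers":0},
  {"offset":[-7.5,-14.3,13.4],"turn":[0,0,0],"fingers":0},
  {"offset":[-7.5,-14.3,13.4],"turn":[0,0,0],"fingers":0},
  {"offset":[-7.5,-14.3,13.4],"turn":[0,0,0],"fingers":0},
  {"offset":[-7.5,-14.3,13.4],"turn":[0,0,0],"fingers":0},
  {"offset":[-7.5,-14.3,13.4],"turn":[0,0,0],"fingers":0},
])

```text
t: 20.95
ee_pos: [0.4477, 0.0746, 0.1031]
tool_rot: [0.0, 0.985, 0.174, 0.002]
wrist_force: [0.0, 0.0, -0.2]
finger_gap: 0.0952
finger_force: 0.0
```

```bash
python3 - <<'E'
from h import *
print(st()['ee_pos']);near(cam('wrist'));go([.4448,.075,.0245],-69.9)
E
```

```text
[0.4477 0.0746 0.1031]
(284, 177, 70, 66) circ 445.6 78.2 32.1 ell [445.3  77.9] [62.4 63.4]
(0, 86, 56, 75) circ 433.4 336.9 31.3 ell [432.5 339.1] [54.7 62.4]
(533, 0, 100, 67) circ 659.3 -63.3 43.3 ell [661.6 -63.1] [84.  87.8]
(105, 0, 76, 71) circ 538.2 253.2 30.9 ell [539.2 254.2] [59. 64.]
off [-0.25 -0.13  7.83] turn [ 0.06 -0.16 -0.1 ]
```

Call:
jog_arm([
  {"offset":[0.15,-0.26,3],"turn":[0,0,0],"fingers":0},
  {"offset":[0.15,-0.26,6],"turn":[0,0,0],"fingers":0},
  {"offset":[0.15,-0.26,7.5],"turn":[0,0,0],"fingers":0},
  {"offset":[0.15,-0.26,7.5],"turn":[0,0,0],"fingers":0},
  {"offset":[0.15,-0.26,7.5],"turn":[0,0,0],"fingers":0},
])

```text
t: 21.62
ee_pos: [0.4472, 0.0781, 0.0275]
tool_rot: [0.0, 0.985, 0.174, 0.001]
wrist_force: [-0.6, 0.4, 0.3]
finger_gap: 0.0951
finger_force: 0.0
```

```bash
python3 - <<'E'
from h import *
print(st()['ee_pos']);near(cam('wrist'),amin=1500)
E
```

```text
[0.4472 0.0781 0.0275]
(274, 206, 98, 77) circ 446.3 78.1 31.3 ell [446.6  78.3] [57.7 63.2]
(17, 0, 100, 54) circ 533.1 252.6 28.2 ell [540.2 254.3] [57.7 66.2]
```

Call:
jog_arm([
  {"offset":[0,0,0.1],"turn":[0,0,0],"fingers":0},
  {"offset":[0,0,0.1],"turn":[0,0,0],"fingers":1},
  {"offset":[0,0,0.1],"turn":[0,0,0],"fingers":1},
  {"offset":[0,0,0.1],"turn":[0,0,0],"fingers":1},
  {"offset":[0,0,0.1],"turn":[0,0,0],"fingers":1},
  {"offset":[0,0,0.1],"turn":[0,0,0],"fingers":1},
  {"offset":[0,0,0.1],"turn":[0,0,0],"fingers":1},
])

```text
t: 22.55
ee_pos: [0.4459, 0.0782, 0.0253]
tool_rot: [-0.0, 0.985, 0.174, -0.0]
wrist_force: [-0.6, 0.1, 1.0]
finger_gap: 0.0662
finger_force: 30.0
```

```bash
python3 - <<'E'
from h import *
print(st());go([.6216,-.013,.20],-69.9)
E
```

```text
{'t': np.float64(22.55), 'ee_pos': array([0.4459, 0.0782, 0.0253]), 'tool_rot': array([-0.000e+00,  9.847e-01,  1.742e-01, -1.000e-04]), 'wrist_force': array([-0.6258,  0.0695,  0.9607]), 'finger_gap': np.float64(0.0662), 'finger_force': np.float64(29.9781)}
off [ 13.37  14.6  -17.48] turn [-0.01  0.01 -0.03]
```

Call:
jog_arm([
  {"offset":[0,0,-5],"turn":[0,0,0],"fingers":1},
  {"offset":[0,0,-11],"turn":[0,0,0],"fingers":1},
  {"offset":[0,0,-17.5],"turn":[0,0,0],"fingers":1},
  {"offset":[4,4.4,-17.5],"turn":[0,0,0],"fingers":1},
  {"offset":[8,8.8,-17.5],"turn":[0,0,0],"fingers":1},
  {"offset":[12,13,-17.5],"turn":[0,0,0],"fingers":1},
  {"offset":[13.4,14.6,-17.5],"turn":[0,0,0],"fingers":1},
  {"offset":[13.4,14.6,-15.5],"turn":[0,0,0],"fingers":1},
  {"offset":[13.4,14.6,-14],"turn":[0,0,0],"fingers":1},
  {"offset":[13.4,14.6,-14],"turn":[0,0,0],"fingers":1},
  {"offset":[13.4,14.6,-14],"turn":[0,0,0],"fingers":1},
  {"offset":[13.4,14.6,-14],"turn":[0,0,0],"fingers":1},
])

```text
t: 24.05
ee_pos: [0.6221, -0.0127, 0.1663]
tool_rot: [0.0, 0.985, 0.174, 0.001]
wrist_force: [0.2, 0.1, -0.3]
finger_gap: 0.0663
finger_force: 30.0
```

```bash
python3 - <<'E'
from h import *
print(st());go([.6216,-.013,.1300],-69.9);z=st()['ee_pos'][2];near(cam('wrist'),z-.0153,3000)
E
```

```text
{'t': np.float64(24.05), 'ee_pos': array([ 0.6221, -0.0127,  0.1663]), 'tool_rot': array([2.000e-04, 9.847e-01, 1.745e-01, 8.000e-04]), 'wrist_force': array([ 0.1888,  0.0827, -0.3004]), 'finger_gap': np.float64(0.0663), 'finger_force': np.float64(29.9587)}
off [-0.07  0.01  3.63] turn [ 0.04 -0.09 -0.01]
(273, 203, 100, 80) circ 622.1 -12.6 31.5 ell [621.8 -12.7] [61.6 62.8]
```

Call:
jog_arm([
  {"offset":[0,0,1.2],"turn":[0,0,0],"fingers":1},
  {"offset":[0,0,2.4],"turn":[0,0,0],"fingers":1},
  {"offset":[0,0,3.5],"turn":[0,0,0],"fingers":1},
  {"offset":[0,0,4.4],"turn":[0,0,0],"fingers":1},
  {"offset":[0,0,5.2],"turn":[0,0,0],"fingers":1},
  {"offset":[0,0,6],"turn":[0,0,0],"fingers":1},
  {"offset":[0,0,6.5],"turn":[0,0,0],"fingers":1},
  {"offset":[0,0,6.9],"turn":[0,0,0],"fingers":1},
  {"offset":[0,0,6.9],"turn":[0,0,0],"fingers":1},
  {"offset":[0,0,6.9],"turn":[0,0,0],"fingers":1},
])

```text
t: 25.35
ee_pos: [0.6219, -0.0132, 0.0963]
tool_rot: [0.0, 0.985, 0.174, -0.0]
wrist_force: [0.0, -2.9, 4.1]
finger_gap: 0.0661
finger_force: 30.0
```

```bash
python3 - <<'E'
from h import *
print(st());z=st()['ee_pos'][2];near(cam('wrist'),z-.0153,3000)
E
```

```text
{'t': np.float64(25.35), 'ee_pos': array([ 0.6219, -0.0132,  0.0963]), 'tool_rot': array([ 2.000e-04,  9.847e-01,  1.742e-01, -1.000e-04]), 'wrist_force': array([ 0.0123, -2.9148,  4.1318]), 'finger_gap': np.float64(0.0661), 'finger_force': np.float64(30.0357)}
(272, 213, 102, 70) circ 621.0 -13.3 31.8 ell [620.4 -13.4] [53.2 64.9]
```

Call:
jog_arm([
  {"offset":[0,0,0],"turn":[0,0,0],"fingers":0},
  {"offset":[0,0,0],"turn":[0,0,0],"fingers":0},
  {"offset":[0,0,0],"turn":[0,0,0],"fingers":0},
  {"offset":[0,0,0],"turn":[0,0,0],"fingers":0},
  {"offset":[0,0,-4],"turn":[0,0,0],"fingers":0},
  {"offset":[0,0,-10],"turn":[0,0,0],"fingers":0},
  {"offset":[-6,0,-14],"turn":[0,0,0],"fingers":0},
  {"offset":[-6,0,-14],"turn":[0,0,0],"fingers":0},
  {"offset":[-6,0,-14],"turn":[0,0,0],"fingers":0},
])

```text
t: 26.52
ee_pos: [0.5654, -0.0336, 0.2363]
tool_rot: [0.0, 0.985, 0.174, 0.0]
wrist_force: [-0.2, -0.0, -1.1]
finger_gap: 0.0952
finger_force: 0.0
```

```bash
python3 - <<'E'
from h import *
print(st()['ee_pos']);a=cam('wrist');near(a,.086,400);near(a,.011,400);go([.540,.2535,.10],-69.9)
hsv=cv2.cvtColor(a['img'],cv2.COLOR_RGB2HSV)
for n,lo,hi in(('orange',(5,150,120),(16,255,255)),('green',(35,120,80),(70,255,255))):
    for k in cv2.findContours(cv2.inRange(hsv,lo,hi),cv2.RETR_EXTERNAL,cv2.CHAIN_APPROX_NONE)[0]:
        if cv2.contourArea(k)>200: print(n,onz(a,*cv2.minEnclosingCircle(k)[0],.013).round(3))
E
```

```text
[ 0.5654 -0.0336  0.2363]
(20, 153, 38, 43) circ 475.7 269.6 24.9 ell [475.5 270.2] [44.1 48.6]
(293, 107, 61, 57) circ 619.5 -13.8 31.5 ell [620.3 -13.6] [58.4 65.2]
(86, 96, 43, 49) circ 560.8 200.7 25.2 ell [560.5 201.7] [46.5 49.2]
(373, 0, 88, 23) circ 765.6 -52.2 40.4 ell [784.3 -47.8] [72.3 96.2]
(20, 153, 38, 43) circ 433.5 339.1 31.2 ell [433.3 339.7] [55.3 60.8]
(293, 107, 61, 57) circ 613.6 -16.0 39.5 ell [614.7 -15.7] [73.1 81.5]
(86, 96, 43, 49) circ 540.1 252.7 31.6 ell [539.7 254. ] [58.2 61.6]
(373, 0, 88, 23) circ 796.6 -64.1 50.6 ell [820.  -58.5] [ 90.5 120.4]
off [  7.47 -27.81  13.53] turn [-0.05  0.05 -0.04]
orange [0.558 0.142 0.013]
green [0.574 0.38  0.013]
```

Call:
jog_arm([
  {"offset":[7.5,-27.8,10],"turn":[0,0,0],"fingers":0},
  {"offset":[7.5,-27.8,10],"turn":[0,0,0],"fingers":0},
  {"offset":[7.5,-27.8,10],"turn":[0,0,0],"fingers":0},
  {"offset":[7.5,-27.8,10],"turn":[0,0,0],"fingers":0},
  {"offset":[7.5,-27.8,10],"turn":[0,0,0],"fingers":0},
  {"offset":[7.5,-27.8,13.5],"turn":[0,0,0],"fingers":0},
  {"offset":[7.5,-27.8,13.5],"turn":[0,0,0],"fingers":0},
  {"offset":[7.5,-27.8,13.5],"turn":[0,0,0],"fingers":0},
  {"offset":[7.5,-27.8,13.5],"turn":[0,0,0],"fingers":0},
])

```text
t: 27.7
ee_pos: [0.5418, 0.2531, 0.1028]
tool_rot: [-0.0, 0.985, 0.174, 0.001]
wrist_force: [0.4, 0.4, 0.1]
finger_gap: 0.0951
finger_force: 0.0
```

```bash
python3 - <<'E'
from h import *
print(st()['ee_pos']);near(cam('wrist'))
E
```

```text
[0.5418 0.2531 0.1028]
(182, 252, 26, 26) circ 448.2 347.8 16.6 ell [441.8 359.3] [24.2 54.5]
(283, 175, 71, 67) circ 541.0 257.1 31.9 ell [540.5 257.1] [62.1 63.5]
```

Call:
jog_arm([
  {"offset":[0.15,-0.3,3],"turn":[0,0,0],"fingers":0},
  {"offset":[0.15,-0.3,6],"turn":[0,0,0],"fingers":0},
  {"offset":[0.15,-0.3,7.6],"turn":[0,0,0],"fingers":0},
  {"offset":[0.15,-0.3,7.6],"turn":[0,0,0],"fingers":0},
  {"offset":[0.15,-0.3,7.6],"turn":[0,0,0],"fingers":0},
  {"offset":[0.15,-0.3,7.6],"turn":[0,0,0],"fingers":0},
])

```text
t: 28.5
ee_pos: [0.5421, 0.2571, 0.0269]
tool_rot: [-0.0, 0.985, 0.174, 0.001]
wrist_force: [0.5, -0.1, 0.8]
finger_gap: 0.095
finger_force: 0.0
```

```bash
python3 - <<'E'
from h import *
print(st()['ee_pos']);near(cam('wrist'),amin=1500)
E
```

```text
[0.5421 0.2571 0.0269]
(273, 205, 99, 78) circ 541.5 257.4 31.3 ell [541.2 257.4] [59.7 62.8]
```

Call:
jog_arm([
  {"offset":[0,0,0.1],"turn":[0,0,0],"fingers":0},
  {"offset":[0,0,0.1],"turn":[0,0,0],"fingers":1},
  {"offset":[0,0,0.1],"turn":[0,0,0],"fingers":1},
  {"offset":[0,0,0.1],"turn":[0,0,0],"fingers":1},
  {"offset":[0,0,0.1],"turn":[0,0,0],"fingers":1},
  {"offset":[0,0,0.1],"turn":[0,0,0],"fingers":1},
  {"offset":[0,0,0.1],"turn":[0,0,0],"fingers":1},
])

```text
t: 29.42
ee_pos: [0.5409, 0.2566, 0.0242]
tool_rot: [0.0, 0.985, 0.174, -0.0]
wrist_force: [-0.3, -0.3, 0.1]
finger_gap: 0.0666
finger_force: 30.0
```

```bash
python3 - <<'E'
from h import *
print(st());go([.6216,-.013,.20],-69.9)
E
```

```text
{'t': np.float64(29.425), 'ee_pos': array([0.5409, 0.2566, 0.0242]), 'tool_rot': array([ 0.000e+00,  9.847e-01,  1.743e-01, -1.000e-04]), 'wrist_force': array([-0.2988, -0.2673,  0.0948]), 'finger_gap': np.float64(0.0666), 'finger_force': np.float64(30.0)}
off [ -1.68  28.09 -17.58] turn [ 0.    0.01 -0.03]
```

Call:
jog_arm([
  {"offset":[0,0,-5],"turn":[0,0,0],"fingers":1},
  {"offset":[0,0,-11],"turn":[0,0,0],"fingers":1},
  {"offset":[0,0,-17.5],"turn":[0,0,0],"fingers":1},
  {"offset":[-1.7,6,-17.5],"turn":[0,0,0],"fingers":1},
  {"offset":[-1.7,12,-17.5],"turn":[0,0,0],"fingers":1},
  {"offset":[-1.7,18,-17.5],"turn":[0,0,0],"fingers":1},
  {"offset":[-1.7,24,-17.5],"turn":[0,0,0],"fingers":1},
  {"offset":[-1.7,28.1,-17.5],"turn":[0,0,0],"fingers":1},
  {"offset":[-1.7,28.1,-17.5],"turn":[0,0,0],"fingers":1},
  {"offset":[-1.7,28.1,-14],"turn":[0,0,0],"fingers":1},
  {"offset":[-1.7,28.1,-14],"turn":[0,0,0],"fingers":1},
  {"offset":[-1.7,28.1,-14],"turn":[0,0,0],"fingers":1},
])

```text
t: 30.92
ee_pos: [0.6215, -0.0123, 0.1649]
tool_rot: [-0.0, 0.985, 0.175, 0.0]
wrist_force: [0.8, -0.5, -0.1]
finger_gap: 0.0662
finger_force: 30.0
```

```bash
python3 - <<'E'
from h import *
print(st());go([.6216,-.013,.165],-69.9);z=st()['ee_pos'][2];near(cam('wrist'),z-.0142,3000)
E
```

```text
{'t': np.float64(30.925), 'ee_pos': array([ 0.6215, -0.0123,  0.1649]), 'tool_rot': array([-0.000e+00,  9.846e-01,  1.748e-01,  2.000e-04]), 'wrist_force': array([ 0.7573, -0.4896, -0.0587]), 'finger_gap': np.float64(0.0662), 'finger_force': np.float64(30.0)}
off [-0.01  0.07 -0.01] turn [ 0.   -0.02  0.03]
(273, 204, 101, 79) circ 621.8 -12.1 31.6 ell [621.6 -12.1] [61.1 62.9]
```

Call:
jog_arm([
  {"offset":[0,0.05,1.2],"turn":[0,0,0],"fingers":1},
  {"offset":[0,0.05,2.4],"turn":[0,0,0],"fingers":1},
  {"offset":[0,0.05,3.5],"turn":[0,0,0],"fingers":1},
  {"offset":[0,0.05,4.4],"turn":[0,0,0],"fingers":1},
  {"offset":[0,0.05,5.2],"turn":[0,0,0],"fingers":1},
  {"offset":[0,0.05,6],"turn":[0,0,0],"fingers":1},
  {"offset":[0,0.05,6.5],"turn":[0,0,0],"fingers":1},
  {"offset":[0,0.05,6.9],"turn":[0,0,0],"fingers":1},
  {"offset":[0,0.05,6.9],"turn":[0,0,0],"fingers":1},
  {"offset":[0,0.05,6.9],"turn":[0,0,0],"fingers":1},
])

```text
t: 32.22
ee_pos: [0.6233, -0.0139, 0.097]
tool_rot: [0.001, 0.985, 0.174, 0.002]
wrist_force: [2.4, 0.3, 5.9]
finger_gap: 0.0663
finger_force: 30.3
```

```bash
python3 - <<'E'
from h import *
print(st());z=st()['ee_pos'][2];near(cam('wrist'),z-.0142,3000)
E
```

```text
{'t': np.float64(32.225), 'ee_pos': array([ 0.6233, -0.0139,  0.097 ]), 'tool_rot': array([7.000e-04, 9.847e-01, 1.742e-01, 1.900e-03]), 'wrist_force': array([2.4447, 0.289 , 5.8863]), 'finger_gap': np.float64(0.0663), 'finger_force': np.float64(30.3257)}
(272, 210, 103, 73) circ 622.4 -14.3 32.1 ell [621.7 -14.4] [56.7 64.6]
```

Call:
jog_arm([
  {"offset":[0,0,0.15],"turn":[0,0,0],"fingers":1},
  {"offset":[0,0,0.15],"turn":[0,0,0],"fingers":1},
  {"offset":[0,0,0],"turn":[0,0,0],"fingers":0},
  {"offset":[0,0,0],"turn":[0,0,0],"fingers":0},
  {"offset":[0,0,0],"turn":[0,0,0],"fingers":0},
  {"offset":[0,0,0],"turn":[0,0,0],"fingers":0},
  {"offset":[0,0,-4],"turn":[0,0,0],"fingers":0},
  {"offset":[0,0,-10],"turn":[0,0,0],"fingers":0},
  {"offset":[-6,0,-14],"turn":[0,0,0],"fingers":0},
  {"offset":[-6,0,-14],"turn":[0,0,0],"fingers":0},
  {"offset":[-6,0,-14],"turn":[0,0,0],"fingers":0},
])

```text
t: 33.65
ee_pos: [0.565, -0.0342, 0.2351]
tool_rot: [-0.0, 0.985, 0.174, 0.0]
wrist_force: [0.3, -0.3, -0.1]
finger_gap: 0.0949
finger_force: 0.0
```

```bash
python3 - <<'E'
from h import *
print(st()['ee_pos']);a=cam('wrist');near(a,.086,400);near(a,.011,400);go([.434,.340,.10],-69.9)
print([d for d in dishes(cam('side')) if d[4]>60])
E
```

```text
[ 0.565  -0.0342  0.2351]
(19, 152, 37, 44) circ 476.6 268.1 25.0 ell [475.7 270.1] [43.3 49.3]
(292, 107, 62, 57) circ 618.8 -14.1 31.6 ell [619.2 -14. ] [60.4 63.7]
(373, 0, 88, 22) circ 764.7 -52.7 40.2 ell [838.4 -26.6] [141.4 190. ]
(19, 152, 37, 44) circ 434.5 337.5 31.4 ell [433.4 340.1] [54.2 61.9]
(292, 107, 62, 57) circ 612.8 -16.2 39.6 ell [613.2 -16. ] [75.8 79.7]
(373, 0, 88, 22) circ 795.6 -64.5 50.4 ell [888.  -31.8] [177.2 238.1]
off [  0.54 -39.61  13.43] turn [-0.05  0.07 -0.04]
[(364.7, 284.2, 15.6, 21.9, 248.5, array([0.4335, 0.353 , 0.011 ])), (304.2, 204.7, 13.0, 21.9, 147.5, array([ 0.6183, -0.1066,  0.011 ]))]
```

```bash
python3 - <<'E'
from h import *
s=cam('side');print(onz(s,367,336,0),onz(s,368,300,.117),onz(s,395,268,.018))
E
```

```text
[0.44612904 0.54125356 0.        ] [0.44725319 0.53313001 0.117     ] [0.33471399 0.28960579 0.018     ]
```

Call:
jog_arm([
  {"offset":[0.5,-39.6,8],"turn":[0,0,0],"fingers":0},
  {"offset":[0.5,-39.6,8],"turn":[0,0,0],"fingers":0},
  {"offset":[0.5,-39.6,8],"turn":[0,0,0],"fingers":0},
  {"offset":[0.5,-39.6,8],"turn":[0,0,0],"fingers":0},
  {"offset":[0.5,-39.6,8],"turn":[0,0,0],"fingers":0},
  {"offset":[0.5,-39.6,8],"turn":[0,0,0],"fingers":0},
  {"offset":[0.5,-39.6,8],"turn":[0,0,0],"fingers":0},
  {"offset":[0.5,-39.6,13.4],"turn":[0,0,0],"fingers":0},
  {"offset":[0.5,-39.6,13.4],"turn":[0,0,0],"fingers":0},
  {"offset":[0.5,-39.6,13.4],"turn":[0,0,0],"fingers":0},
  {"offset":[0.5,-39.6,13.4],"turn":[0,0,0],"fingers":0},
])

```text
t: 35.17
ee_pos: [0.4355, 0.34, 0.1034]
tool_rot: [-0.001, 0.985, 0.174, 0.002]
wrist_force: [0.3, -0.2, -0.1]
finger_gap: 0.0949
finger_force: 0.0
```

```bash
python3 - <<'E'
from h import *
print(st()['ee_pos']);near(cam('wrist'));go([.434,.34,.10],-69.9)
E
```

```text
[0.4355 0.34   0.1034]
(284, 177, 72, 66) circ 433.7 342.7 31.7 ell [433.5 342.6] [62.3 63.3]
off [-0.14 -0.06  0.34] turn [-0.04 -0.2  -0.07]
```

Call:
jog_arm([
  {"offset":[0.1,-0.25,3],"turn":[0,0,0],"fingers":0},
  {"offset":[0.1,-0.25,6],"turn":[0,0,0],"fingers":0},
  {"offset":[0.1,-0.25,7.6],"turn":[0,0,0],"fingers":0},
  {"offset":[0.1,-0.25,7.6],"turn":[0,0,0],"fingers":0},
  {"offset":[0.1,-0.25,7.6],"turn":[0,0,0],"fingers":0},
  {"offset":[0.1,-0.25,7.6],"turn":[0,0,0],"fingers":0},
])

```text
t: 35.98
ee_pos: [0.4351, 0.3428, 0.0267]
tool_rot: [-0.0, 0.985, 0.174, 0.001]
wrist_force: [0.0, 0.3, -0.6]
finger_gap: 0.0953
finger_force: 0.0
```

```bash
python3 - <<'E'
from h import *
print(st()['ee_pos']);near(cam('wrist'),amin=1500)
E
```

```text
[0.4351 0.3428 0.0267]
(273, 207, 99, 75) circ 434.4 342.9 31.3 ell [434.  342.8] [59.1 63. ]
```

Call:
jog_arm([
  {"offset":[0,0,0.1],"turn":[0,0,0],"fingers":0},
  {"offset":[0,0,0.1],"turn":[0,0,0],"fingers":1},
  {"offset":[0,0,0.1],"turn":[0,0,0],"fingers":1},
  {"offset":[0,0,0.1],"turn":[0,0,0],"fingers":1},
  {"offset":[0,0,0.1],"turn":[0,0,0],"fingers":1},
  {"offset":[0,0,0.1],"turn":[0,0,0],"fingers":1},
  {"offset":[0,0,0.1],"turn":[0,0,0],"fingers":1},
])

```text
t: 36.9
ee_pos: [0.4341, 0.3422, 0.0242]
tool_rot: [0.0, 0.985, 0.174, -0.0]
wrist_force: [0.5, -0.6, 0.1]
finger_gap: 0.0667
finger_force: 30.0
```

```bash
python3 - <<'E'
from h import *
print(st());go([.6216,-.013,.20],-69.9)
E
```

```text
{'t': np.float64(36.9), 'ee_pos': array([0.4341, 0.3422, 0.0242]), 'tool_rot': array([ 0.    ,  0.9847,  0.1742, -0.    ]), 'wrist_force': array([ 0.4934, -0.5591,  0.0866]), 'finger_gap': np.float64(0.0667), 'finger_force': np.float64(29.9999)}
off [  5.42  39.79 -17.58] turn [-0.    0.   -0.03]
```

Call:
jog_arm([
  {"offset":[0,0,-5],"turn":[0,0,0],"fingers":1},
  {"offset":[0,0,-11],"turn":[0,0,0],"fingers":1},
  {"offset":[1,4,-16],"turn":[0,0,0],"fingers":1},
  {"offset":[2,10,-17.5],"turn":[0,0,0],"fingers":1},
  {"offset":[3,16,-17.5],"turn":[0,0,0],"fingers":1},
  {"offset":[4,22,-17.5],"turn":[0,0,0],"fingers":1},
  {"offset":[5,28,-17.5],"turn":[0,0,0],"fingers":1},
  {"offset":[5.4,34,-17.5],"turn":[0,0,0],"fingers":1},
  {"offset":[5.4,39.8,-17.5],"turn":[0,0,0],"fingers":1},
  {"offset":[5.4,39.8,-17.5],"turn":[0,0,0],"fingers":1},
  {"offset":[5.4,39.8,-14],"turn":[0,0,0],"fingers":1},
  {"offset":[5.4,39.8,-14],"turn":[0,0,0],"fingers":1},
])

```text
t: 38.4
ee_pos: [0.6188, -0.0121, 0.1607]
tool_rot: [-0.001, 0.985, 0.175, -0.003]
wrist_force: [-1.0, -0.6, 0.3]
finger_gap: 0.0668
finger_force: 30.0
```

Call:
jog_arm([
  {"offset":[0,0,0],"turn":[0,0,0],"fingers":1},
  {"offset":[0,0,0],"turn":[0,0,0],"fingers":1},
])

```text
t: 38.65
ee_pos: [0.6222, -0.0126, 0.166]
tool_rot: [0.0, 0.985, 0.175, 0.001]
wrist_force: [0.8, -0.2, -1.0]
finger_gap: 0.0666
finger_force: 30.0
```

```bash
python3 - <<'E'
from h import *
print(st());go([.6216,-.013,.165],-69.9);z=st()['ee_pos'][2];near(cam('wrist'),z-.0142,3000)
E
```

```text
{'t': np.float64(38.65), 'ee_pos': array([ 0.6222, -0.0126,  0.166 ]), 'tool_rot': array([3.000e-04, 9.846e-01, 1.746e-01, 1.200e-03]), 'wrist_force': array([ 0.7748, -0.1523, -1.025 ]), 'finger_gap': np.float64(0.0666), 'finger_force': np.float64(29.9999)}
off [-0.07  0.02  0.1 ] turn [ 0.06 -0.13  0.02]
(273, 203, 101, 80) circ 622.5 -12.5 31.5 ell [622.3 -12.5] [61.5 62.8]
```

Call:
jog_arm([
  {"offset":[-0.05,0.02,1.2],"turn":[0,0,0],"fingers":1},
  {"offset":[-0.05,0.02,2.4],"turn":[0,0,0],"fingers":1},
  {"offset":[-0.05,0.02,3.5],"turn":[0,0,0],"fingers":1},
  {"offset":[-0.05,0.02,4.4],"turn":[0,0,0],"fingers":1},
  {"offset":[-0.05,0.02,5.2],"turn":[0,0,0],"fingers":1},
  {"offset":[-0.05,0.02,6],"turn":[0,0,0],"fingers":1},
  {"offset":[-0.05,0.02,6.5],"turn":[0,0,0],"fingers":1},
  {"offset":[-0.05,0.02,7.0],"turn":[0,0,0],"fingers":1},
  {"offset":[-0.05,0.02,7.0],"turn":[0,0,0],"fingers":1},
  {"offset":[-0.05,0.02,7.0],"turn":[0,0,0],"fingers":1},
  {"offset":[-0.05,0.02,7.0],"turn":[0,0,0],"fingers":1},
])

```text
t: 40.08
ee_pos: [0.6227, -0.0138, 0.0958]
tool_rot: [0.001, 0.985, 0.174, 0.002]
wrist_force: [2.3, 0.5, 5.3]
finger_gap: 0.0668
finger_force: 30.7
```

```bash
python3 - <<'E'
from h import *
print(st());z=st()['ee_pos'][2];near(cam('wrist'),z-.0142,3000)
E
```

```text
{'t': np.float64(40.075), 'ee_pos': array([ 0.6227, -0.0138,  0.0958]), 'tool_rot': array([6.000e-04, 9.847e-01, 1.742e-01, 1.900e-03]), 'wrist_force': array([2.3198, 0.4688, 5.3169]), 'finger_gap': np.float64(0.0668), 'finger_force': np.float64(30.7275)}
(272, 212, 102, 71) circ 622.3 -13.9 31.8 ell [621.8 -14. ] [59.9 63.8]
```

Call:
jog_arm([
  {"offset":[-0.05,0,0.2],"turn":[0,0,0],"fingers":1},
  {"offset":[-0.05,0,0.3],"turn":[0,0,0],"fingers":1},
  {"offset":[-0.05,0,0.3],"turn":[0,0,0],"fingers":1},
  {"offset":[0,0,0],"turn":[0,0,0],"fingers":0},
  {"offset":[0,0,0],"turn":[0,0,0],"fingers":0},
  {"offset":[0,0,0],"turn":[0,0,0],"fingers":0},
  {"offset":[0,0,0],"turn":[0,0,0],"fingers":0},
  {"offset":[0,0,-4],"turn":[0,0,0],"fingers":0},
  {"offset":[0,0,-10],"turn":[0,0,0],"fingers":0},
  {"offset":[-6,0,-14],"turn":[0,0,0],"fingers":0},
  {"offset":[-6,0,-14],"turn":[0,0,0],"fingers":0},
  {"offset":[-6,0,-14],"turn":[0,0,0],"fingers":0},
])

```text
t: 41.62
ee_pos: [0.5644, -0.0341, 0.234]
tool_rot: [-0.0, 0.985, 0.174, 0.0]
wrist_force: [-0.3, 0.9, -0.7]
finger_gap: 0.0949
finger_force: 0.0
```

```bash
python3 - <<'E'
from h import *
print(st()['ee_pos']);a=cam('wrist');near(a,.086,400);s=cam('side')
i=cv2.resize(a['img'][50:190,250:390],(420,420),interpolation=cv2.INTER_CUBIC);j=cv2.resize(s['img'][130:235,265:365],(380,400),interpolation=cv2.INTER_CUBIC)
cv2.imwrite('pics/m4.png',np.hstack([i,cv2.copyMakeBorder(j,0,20,0,0,cv2.BORDER_CONSTANT)])[:,:,::-1])
E
```

```text
[ 0.5644 -0.0341  0.234 ]
(293, 105, 62, 58) circ 622.2 -13.5 31.5 ell [622.5 -13.5] [60.4 63.6]
(375, 0, 85, 20) circ 763.6 -52.8 38.7 ell [781.7 -47.9] [67.3 92.8]
```

View pics/m4.png

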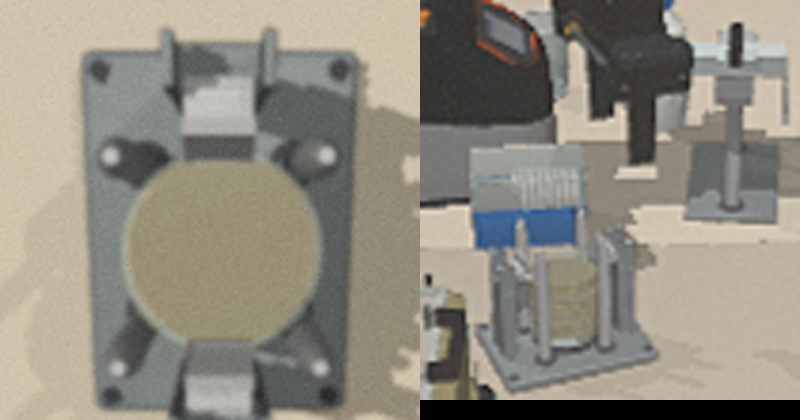

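The close-up shows both noses over the top dish's rim, at (220,150) and (220,345), with the same gap between them as after dish 1. The side crop shows a straight stack of four and the cover still on its bar. Handing in.

Call:
jog_arm([
  {"offset":[0,0,-4],"turn":[0,0,0],"fingers":0},
  {"offset":[0,0,-4],"turn":[0,0,0],"fingers":0},
  {"offset":[0,0,-4],"turn":[0,0,0],"fingers":0},
  {"offset":[0,0,-4],"turn":[0,0,0],"fingers":0},
])

```text
t: 42.22
ee_pos: [0.5641, -0.0338, 0.2719]
tool_rot: [-0.001, 0.985, 0.174, -0.002]
wrist_force: [0.5, -0.1, -0.5]
finger_gap: 0.0954
finger_force: 0.0
```

```bash
python3 - <<'E'
from h import *
a=cam('side');print([d for d in dishes(a) if d[4]>90])
print(manip.job_done())
E
```

```text
[(304.4, 207.5, 14.4, 23.9, 174.0, array([ 0.6173, -0.0864,  0.011 ]))]
the job is handed in; nothing more can be done
None
```

I hung the cover astride the stand's bar, loaded all four dishes under both catches, and handed the job in at about 42 s; the last pictures showed everything in place, but the hand-in returned no verdict.

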